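# Move the drained parts basket from the drip stand to the drying stand

### The arm

A 6-joint arm with a two-finger parallel gripper is mounted at the origin on the work surface; the furniture and walls round the work are solid. World frame = base frame: x ahead of the robot, y to its left, z up, the work surface at z = 0. Lengths are in m, angles in rad, forces in N, time in s.
With the tool pointing down it reaches from about 0.4 to 0.825 m from the base axis. Payload 7 kg.
Tool frame: the origin (TCP) lies midway between the tips of the shut fingers; the grasp point (between the pads) lies 19 mm behind it; z points along the fingers, x is the direction in which the jaws open and shut, and the axes are right-handed (so a half turn about z gives the same grasp; the last joint's range is limited). The gripper opens to 88 mm and grips with 3 to 60 N. Pads are 19 mm wide; open, the fingers measure 130 mm over their backs; the gripper's body (78 mm by 193 mm) begins 47 mm behind the grasp point.
Start: joints at [1.63, 0.359, 0.012, 0, -1.224, -0.288], TCP at [0.153, 0.657, 0.227] pointing down, gripper open.
Joint ranges: [-3.07, 3.07], [-1.43, 2.12], [-1.02, 1.25], [-3.03, 1.67], [-3.05, -0], [-3.03, 3.03]. Speed limits (rad/s): [2.39, 2.39, 3.01, 3.14, 3.14, 3.14].

### API

Orientations are given as [roll, pitch, yaw] about the fixed x, y, z axes, in that order (R = Rz(yaw) Ry(pitch) Rx(roll)).
In Python, from station import arm, viewer, ticket gives the robot as it stands. The module is installed in compiled form; this text tells all that it offers.
- The arm moves only by the tool step_arm, never from a script. Its argument "targets" is a list of rows, each a list of 3 entries, a list of its own where there are three numbers: the shift along the tool's x, y, z in m, then the turn, a rotation vector about the tool's x, y, z in degrees, then the opening, from -1 (shut) to 1 (fully open), so that 0 is half open. A call has exactly 8 rows; each row shifts and turns the commanded pose from where the row before left it, along the tool's axes as they then stand; what a row does not reach is not made up. A row lasts 1/10 s, in which the tool goes at most 50 mm and 8.59 degrees, less where a joint would pass 70% of its speed; a pose out of reach is approached as far as the arm can. A call is refused whole if a number of a shift passes 0.05 or a number of a turn 8.59, either way. A call with a gripper value outside its range is refused whole. The fingers move at their own pace and stop on an object; "grip_force" is the grip in N (left out, the last holds). Time passes only in rows, so rows that do not move let the fingers close, or fill a call up. It gives the time, the measured TCP pose, the force and the opening at its end, in the units of the state.
- arm.get_state(): the state, without advancing time (a new reading comes with each control period).
- viewer.grab_frame(name): name is "scene" or "side" or "wrist"; returns (picture, depth): 384x512x3 uint8, red, green, blue; 384x512 float32, m along the optical axis (not along the pixel's ray), 0 where there is no reading.
- viewer.calibration(name): a dict with "fov_y" (degrees; the focal length in pixels is half the picture's height over the tangent of half this angle, whatever the lens; pixels are square), "cx", "cy" (the principal point, pixels), "world_to_cam" (4x4, takes a point from world to camera coordinates); the wrist camera has in their place "tool_from_camera" (4x4, takes a point from camera to tool coordinates, whose origin is the TCP and whose axes are the tool frame's). Camera axes: x right, y up, looking along -z (the intrinsics and any distortion apply to the point x, -y, -z); pixel columns grow to the right and rows downward; lengths in m; the calibration is good to about 2 mm. A picture is of the moment at which its call begins: read the wrist's pose just before it. calibration takes no time and is no camera call.
- ticket.job_done(): hands the job in, once; it reports no verdict.
The state is a dict: "t": time; "q": joint angles; "qd": joint speeds; "joint_efforts": joint torques, N m; "eef_pos": TCP position; "ee_rot": TCP orientation; "force": force on the tool from outside, world axes, zero at the start; "moment": the same for the moment, N m; "width": finger opening in m.
Only numpy, scipy, OpenCV 4.12 (cv2) and the standard library are available. Lean on these libraries where they do the work, as an engineer would, in place of code of your own. Each camera call takes 0.05 s, during which the arm holds its last target.

### The job

The washed bearing rings have drained: take the lifting hook from its holder and use it to carry the wire basket by its bail from the twin hooks of the drip stand (the one with the pan) to the twin hooks of the drying stand, then put the lifting hook back in its holder. Keep the basket level, hanging and clear of the bench all the way, with the rings in it; it is clean, so never let the gripper or arm touch it. Leave the knurled setting ring, the oil tin and the tape roll where they are.

Things in the scene. Friction and masses are not known exactly. Their poses are not given: they have to be found in the camera images.
- lifter_grip (a point): Lifting hook (loose, about 0.3 kg): grip point of its black upright block, 18 mm thick (x), 46 mm wide (y), its top 22 mm above this point; grip it across the 18 mm (fingers closing along x). z up; +x is the way the hook's tips and mouth point. At the start it stands in its holder, axes within 0.03 rad of the holder's.
- lifter_plate (a point): Centre of the underside of the lifting hook's steel cross plate (26 mm in x, 100 mm in y, 6 mm thick, its top face right under the grip block), 34 mm straight below lifter_grip; axes the same. From it two 6 mm rods at y = -16 and +16 mm run down as a C that stands back to x = -29 mm.
- lifter_hook (a point): Centre of a carried bar in the lifting hook's twin V, 92 mm straight below lifter_grip; axes the same. Lowest metal 11 mm below this point, ball tips reach x = +20 mm and 13 mm above it, rods behind at x = -23 mm. The hook goes under a bar moving along its +x with this point at least 18 mm below the bar's centre; raised with the bar within 10 mm in x, it takes the bar into the V.
- holder_seat (a point): Holder of the lifting hook (fixed): mid-point between the tops of its two flat arms (at y = -36 and +36 mm, 10 mm wide, open between), 85 mm above the bench. Here rests lifter_plate, axes alike, between lips 6 mm high at x = -19 and +19 mm (about 5 mm play). The hook goes in and out straight down and up. The posts stand at x = +58 mm, no higher than the arms.
- basket: Wire-mesh basket (loose, about 0.25 kg) hanging on the drip stand at the start: 90 mm (x) by 124 mm (y) by 36 mm high, with a stiff upright wire bail above. Origin: centre of its underside, 55 mm above the bench when it hangs. z up; axes parallel to the stand's at the start.
- basket_bar (a point): Middle of the bail's round bar: 5 mm thick, 115 mm above the basket's underside, along the basket's y, straight from -52 to +52 mm; the bail's legs go down at y = -62 and +62 mm. The stand's two hooks hold it from +x, inside the legs, so the bail comes off and goes on them up and forward (along the stand's x), not sideways; its middle is free for the lifting hook.
- ring_a: Bearing cage ring, 31 mm across and 9 mm high, gold-finished, lying loose in the basket. Origin: centre of its underside.
- ring_b: Second such ring, also loose in the basket. Origin: centre of its underside.
- ring_c: Third such ring, also loose in the basket. Origin: centre of its underside.
- drip_stand_seat (a point): Drip stand (fixed; base plate with a shallow pan): point between its two upturned V hooks (at y = -40 and +40 mm, of 8 mm rod) where the middle of a hanging bar lies, 170 mm above the bench. z up; +x points away from the hooks' tips (tips end at x = -20 mm, 11 mm above this point) to the upright rods at x = +78 mm. Yaw within 0.3 rad, so its open side (-x) faces the robot.
- drying_stand_seat (a point): Drying stand (fixed; same stand with a bare base plate, no pan; empty at the start): the same point and axes as on the drip stand, 170 mm above the bench. A bar let down within 8 mm in x of it settles in both V hooks. It stands to the left or right of the drip stand.
- setting_ring: Bystander: knurled steel ring 54 mm across, 18 mm high, between the stands. Origin: centre of its underside.
- oil_tin: Bystander: small round tin with a lid, 51 mm across, 36 mm high, to the left of the holder. Origin: centre of its underside.
- tape: Bystander: roll of masking tape lying flat, 104 mm across, 24 mm high, to the right of the holder. Origin: centre of its underside.
Not all that is in view belongs to the job. Leave any green look-alike of the part that bears lifter_grip alone.

How it is judged:
On the way, in this order (a step that is already met when the one before it is completed fails the run):
1. the basket hangs on the lifting hook alone, lifted clear of the drip stand's hooks (horizontal distance between basket_bar and lifter_hook below 0.012 m and z of basket_bar in the frame of lifter_hook below 0.006 m and z of basket_bar in the frame of drip_stand_seat above 0.012 m and contact force between basket and drip_stand below 0.01 N), for 0.2 s.
2. the basket hangs level in both hooks of the drying stand, off the lifting hook (x of basket_bar in the frame of drying_stand_seat between -0.006 and 0.006 m and y of basket_bar in the frame of drying_stand_seat between -0.015 and 0.015 m and z of basket_bar in the frame of drying_stand_seat between -0.006 and 0.006 m and angle between the y axis of basket_bar and the y axis of drying_stand_seat, either way round below 0.12 rad and angle between basket's own z axis and vertical below 0.12 rad and contact force between lifter and basket below 0.05 N), for 0.2 s.
At the end, for the whole second after the job is handed in: Basket at rest in both drying-stand hooks: bar within 6 mm (x, z) and 15 mm (y) of the seat, 0.12 rad of level and of the stand's direction, all rings inside. Lifting hook off it, at rest upright in its holder: within 12 mm sideways, 4 mm in height, 0.1 rad (all of step 2 and x of ring_a in the frame of basket between -0.045 and 0.045 m and y of ring_a in the frame of basket between -0.062 and 0.062 m and z of ring_a in the frame of basket between -0.002 and 0.036 m and x of ring_b in the frame of basket between -0.045 and 0.045 m and y of ring_b in the frame of basket between -0.062 and 0.062 m and z of ring_b in the frame of basket between -0.002 and 0.036 m and x of ring_c in the frame of basket between -0.045 and 0.045 m and y of ring_c in the frame of basket between -0.062 and 0.062 m and z of ring_c in the frame of basket between -0.002 and 0.036 m and horizontal distance between lifter_plate and holder_seat below 0.012 m and z of lifter_plate in the frame of holder_seat between -0.004 and 0.004 m and angle between lifter_grip's own z axis and vertical below 0.1 rad and linear speed of each of basket, lifter below 0.02 m/s and angular speed of basket below 0.3 rad/s); the robot touches nothing.
It fails at once if the basket tips more than 0.35 rad (20 degrees) (angle between basket's own z axis and vertical above 0.35 rad).
It fails at once if the basket is set down or sinks low (underside under 35 mm above the bench) (height (world z) of basket below 0.035 m).
It fails at once if the gripper or the arm touches the basket (contact force between any of the fingers, the arm and basket above 0.3 N).
It fails at once if the setting ring, oil tin or tape roll is moved more than 15 mm (distance of any of setting_ring, oil_tin, tape from where it was at the start of the episode above 0.015 m).
It also fails if it takes over 70 s, if anything falls off the work surface, if the arm or the gripper's body presses on something with over 40 N, if the wrist force passes 120 N, or if a joint passes its speed limit or range.

## Working session

There is one attempt and no reset: what is moved stays moved. The work goes in short steps, Python scripts to look and compute and a tool call to move; the robot and the scene stay as the last step left them, time stands still between calls to the robot, and variables do not carry over. Pictures are saved under pics/ and viewed, and the job is handed in when it is done.

Besides the shell and the picture viewer there is one more tool, called after ">>>" as name([rows], argument=value, ...), one row to a line, values as JSON. step_arm: Moves the arm, as the interface text tells. Its arguments: {"type":"object","properties":{"targets":{"type":"array"},"grip_force":{"type":"number"}},"required":["targets"]}

```bash
mkdir -p pics; ls; python3 - <<'E'
from station import arm, viewer, ticket
import cv2, numpy as np
print(arm.get_state())
for n in ["scene","side","wrist"]:
    c=viewer.calibration(n); print(n,c)
    p,d=viewer.grab_frame(n)
    cv2.imwrite(f"pics/{n}0.png",p[:,:,::-1]); np.savez(f"{n}0.npz",p=p,d=d)
E
```

```text
pics
{'t': 0.0, 'q': array([ 1.63010459e+00,  3.59414294e-01,  1.10748143e-02, -3.33697357e-04,
       -1.22409469e+00, -2.88098441e-01]), 'qd': array([-1.47535505e-03,  1.62686428e-03, -3.16645749e-04, -9.23140608e-05,
       -2.25550994e-04, -1.32232368e-03]), 'joint_efforts': array([-7.88643720e-04, -5.82728684e+01,  2.93062609e+01,  6.99710727e+00,
        6.99476586e-03, -1.60083887e-04]), 'eef_pos': array([0.15301133, 0.65693847, 0.22561487]), 'ee_rot': array([-3.14142802e+00, -1.65947683e-03, -1.79970029e+00]), 'force': array([-0.3262106 , -0.00524172, -0.44482313]), 'moment': array([ 0.03685364, -0.0531759 ,  0.0004409 ]), 'width': 0.08781163473002099}
scene {'fov_y': 46.138694815471794, 'cx': 255.49139069713715, 'cy': 190.26217761282308, 'world_to_cam': array([[ 0.70181586, -0.71205364, -0.02083541, -0.38082273],
       [ 0.50437506,  0.47604336,  0.72040857, -0.33927402],
       [-0.50305099, -0.51610302,  0.69323688, -0.85730628],
       [ 0.        ,  0.        ,  0.        ,  1.        ]])}
side {'fov_y': 49.42433862076259, 'cx': 256.81682871671774, 'cy': 181.35802401459097, 'world_to_cam': array([[-0.9953113 , -0.09582341, -0.0131643 ,  0.52708463],
       [ 0.03168691, -0.45162476,  0.89164512, -0.16803348],
       [-0.09138579,  0.88704732,  0.45254357, -1.01453137],
       [ 0.        ,  0.        ,  0.        ,  1.        ]])}
wrist {'fov_y': 65.45866037285393, 'cx': 255.2798193665212, 'cy': 190.761570474957, 'tool_from_camera': array([[ 9.99999384e-01, -4.34067350e-04, -1.02123220e-03,
         6.55334500e-04],
       [-6.96677996e-04, -9.61918151e-01, -2.73336763e-01,
        -7.23265487e-02],
       [-8.63695226e-04,  2.73337306e-01, -9.61917861e-01,
        -1.59336592e-01],
       [ 0.00000000e+00,  0.00000000e+00,  0.00000000e+00,
         1.00000000e+00]])}
```

View pics/scene0.png

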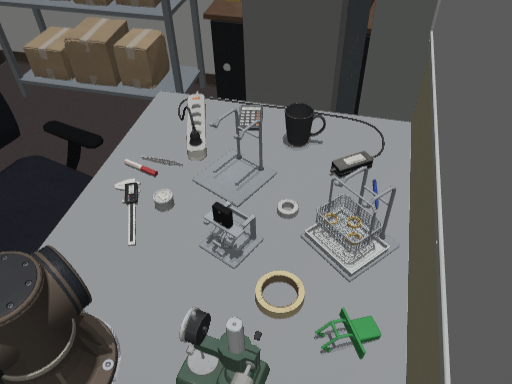

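View pics/side0.png

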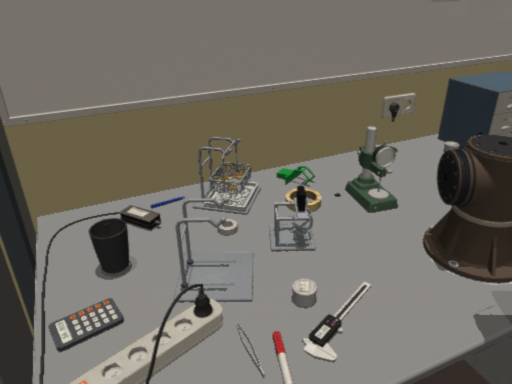

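View pics/wrist0.png

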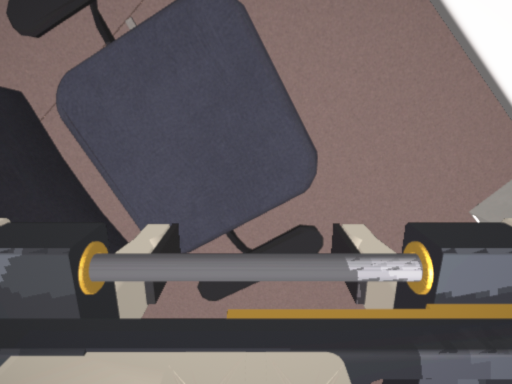

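```bash
cat > h.py <<'E'
import numpy as np, cv2
from scipy.spatial.transform import Rotation as R
from station import arm, viewer, ticket
def K(n):
    c=viewer.calibration(n); f=192/np.tan(np.radians(c["fov_y"]/2)); return f,c["cx"],c["cy"],c
def c2w(n,st=None):
    c=viewer.calibration(n)
    if n!="wrist": return np.linalg.inv(c["world_to_cam"])
    T=np.eye(4); T[:3,:3]=R.from_euler("xyz",st["ee_rot"]).as_matrix(); T[:3,3]=st["eef_pos"]
    return T@c["tool_from_camera"]
def cloud(n,d,st=None):
    f,cx,cy,c=K(n); v,u=np.mgrid[:384,:512]
    P=np.stack([(u-cx)/f*d,-(v-cy)/f*d,-d,np.ones_like(d)],-1)
    W=P@c2w(n,st).T; W=W[...,:3]; W[d<=0]=np.nan; return W
def proj(n,X,st=None):
    f,cx,cy,c=K(n); X=np.atleast_2d(X); M=np.linalg.inv(c2w(n,st))
    p=np.c_[X,np.ones(len(X))]@M.T
    return np.c_[cx+f*p[:,0]/-p[:,2], cy-f*p[:,1]/-p[:,2]]
E
python3 - <<'E'
from h import *
for n in ["scene","side"]:
    z=np.load(n+"0.npz"); p=z["p"]; W=cloud(n,z["d"])
    # topdown heightmap x 0.2..1.1, y -0.7..0.5 at 2mm
    s=500; H=np.zeros((600,500)); C=np.zeros((600,500,3),np.uint8)
    w=W.reshape(-1,3); c=p.reshape(-1,3); ok=~np.isnan(w[:,0]); w=w[ok];c=c[ok]
    o=np.argsort(w[:,2]); w=w[o];c=c[o]
    i=((0.6-w[:,1])*s).astype(int); j=((w[:,0]-0.1)*s).astype(int)
    k=(i>=0)&(i<600)&(j>=0)&(j<500)&(w[:,2]<0.35); C[i[k],j[k]]=c[k]; H[i[k],j[k]]=w[k,2]
    cm=cv2.applyColorMap((np.clip(H/0.22,0,1)*255).astype(np.uint8),cv2.COLORMAP_JET)
    C=cv2.resize(C,(400,480)); cm=cv2.resize(cm,(400,480))
    cv2.imwrite(f"pics/top_{n}.png",np.hstack([C[:,:,::-1],cm]))
    big=cv2.resize(p[110:280,180:440] if n=="scene" else p[120:300,150:340],None,fx=3,fy=3,interpolation=cv2.INTER_CUBIC)
    cv2.imwrite(f"pics/big_{n}.png",big[:,:,::-1])
E
```

```text
(no output)
```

View pics/top_scene.png

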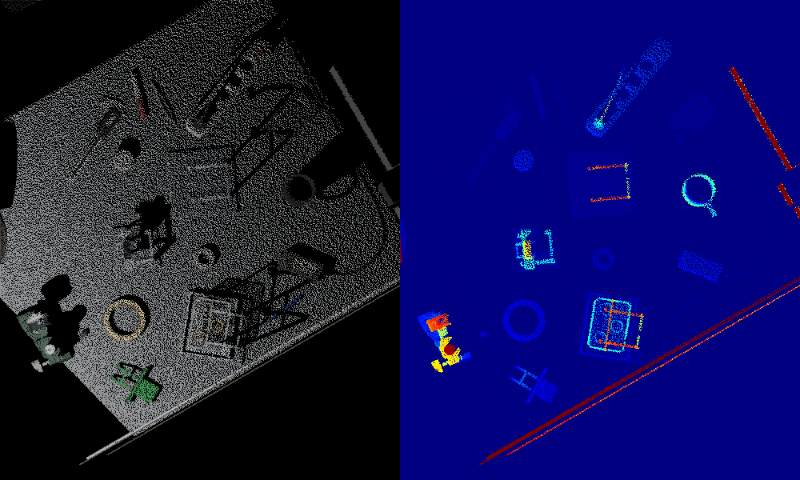

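View pics/big_scene.png

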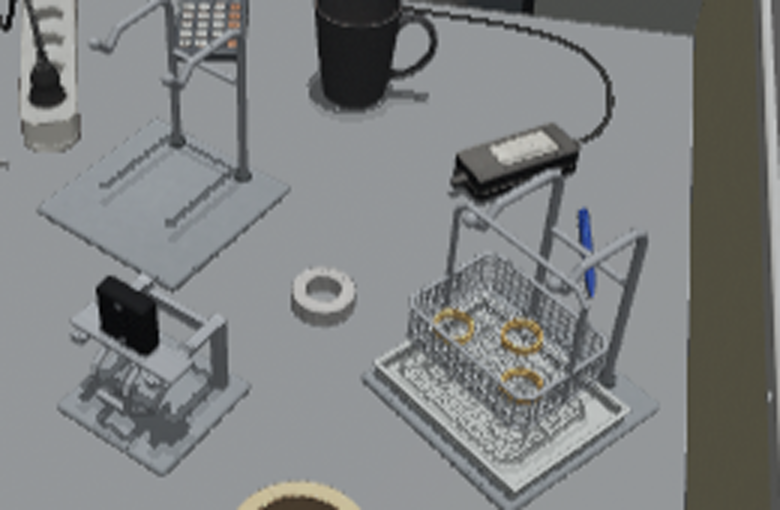

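View pics/big_side.png

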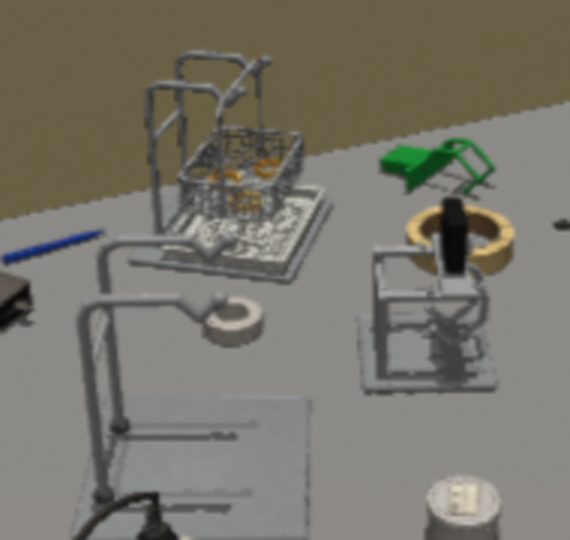

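```bash
cat > zoom.py <<'E'
from h import *
regs={"dry":(0.52,0.76,0.04,0.26),"drip":(0.54,0.78,-0.32,-0.10),"hold":(0.36,0.56,-0.12,0.08)}
def clouds():
    out=[]
    for n in ["scene","side"]:
        z=np.load(n+"0.npz"); W=cloud(n,z["d"]); out.append((n,W.reshape(-1,3),z["p"].reshape(-1,3)))
    return out
if __name__=="__main__":
    cl=clouds()
    for r,(x0,x1,y0,y1) in regs.items():
        ims=[]
        for n,w,c in cl:
            k=(w[:,0]>x0)&(w[:,0]<x1)&(w[:,1]>y0)&(w[:,1]<y1)&(w[:,2]>0.02)&(w[:,2]<.3); a=w[k]
            a=a[np.argsort(a[:,2])]
            s=1600; im=np.zeros((int((y1-y0)*s)+1,int((x1-x0)*s)+1,3),np.uint8)
            for q in a:
                h=int(q[2]/0.2*255); col=cv2.applyColorMap(np.array([[min(h,255)]],np.uint8),cv2.COLORMAP_JET)[0,0]
                cv2.circle(im,(int((q[0]-x0)*s),int((y1-q[1])*s)),1,col.tolist(),-1)
            ims.append(im)
        cv2.imwrite(f"pics/z_{r}.png",np.hstack(ims))
E
python3 zoom.py
```

```text
(no output)
```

View pics/z_dry.png

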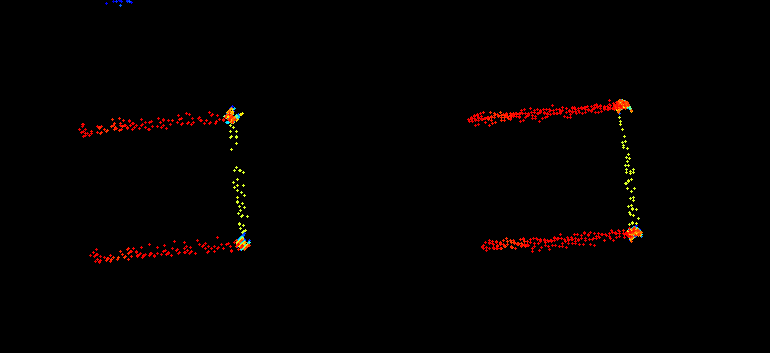

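View pics/z_drip.png

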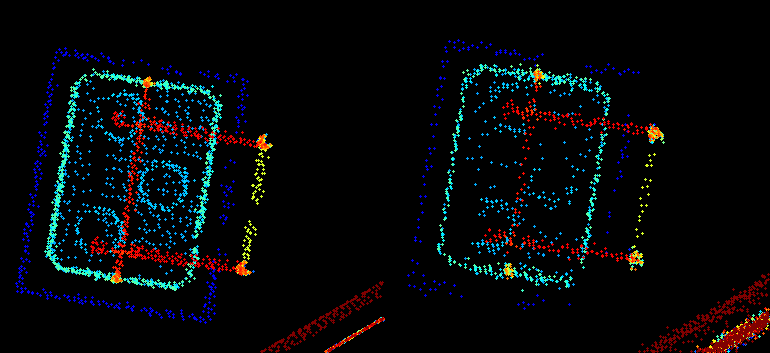

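View pics/z_hold.png

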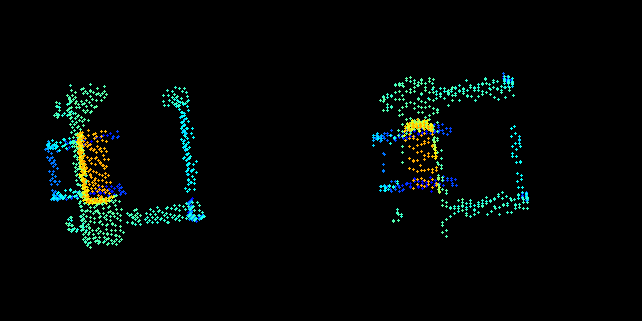

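```bash
cat > fit.py <<'E'
from zoom import *
from scipy.optimize import least_squares
cl=clouds()
def stand(x,y,yaw,zt,a,ycl=1):
    c,s=np.cos(yaw),np.sin(yaw); d=a[:,:2]-[x,y]
    lx=c*d[:,0]+s*d[:,1]; ly=-s*d[:,0]+c*d[:,1]; return lx,ly
for r in ["dry","drip"]:
    x0,x1,y0,y1=regs[r]
    for sel in (["scene"],["side"],["scene","side"]):
        A=[]
        for n,w,c in cl:
            if n not in sel: continue
            k=(w[:,0]>x0)&(w[:,0]<x1)&(w[:,1]>y0)&(w[:,1]<y1)&(w[:,2]>0.1)&(w[:,2]<.22)
            A.append(w[k])
        a=np.vstack(A)
        g=[0.59,0.15,0.08] if r=="dry" else [0.625,-0.21,-0.16]
        p=np.array(g+[0.19,0.078])
        for it in range(6):
            lx,ly=stand(*p[:4],a); t=0.012 if it<3 else 0.007
            up=(np.abs(np.hypot(lx-.078,np.abs(ly)-.04)-.004)<t)&(a[:,2]<p[3]-.01)
            ho=(np.abs(np.hypot(np.abs(ly)-.04,a[:,2]-p[3])-.004)<t)&(lx>.02)&(lx<.07)
            def f(p):
                lx,ly=stand(*p[:4],a)
                return np.r_[(np.hypot(lx-.078,np.abs(ly)-.04)-.004)[up],(np.hypot(np.abs(ly)-.04,a[:,2]-p[3])-.004)[ho]]
            res=least_squares(f,p,loss="soft_l1",f_scale=.001); p=res.x
        lx,ly=stand(*p[:4],a)
        print(r,sel,np.round(p[:4],4),up.sum(),ho.sum(),"rms",np.sqrt(np.mean(f(p)**2)).round(4))
        tip=(np.abs(np.abs(ly)-.04)<.009)&(lx<.03)
        print("  tip minx",np.round(lx[tip&(lx>-.04)&(a[:,2]>.15)].min(),4),"ztop",np.percentile(a[ho,2],98).round(4))
        if r=="drip":
            b=(np.abs(ly)<.03)&(np.abs(lx)<.03)&(a[:,2]>.15)
            if b.sum()>3: print("  bar x,z at mid",np.round([lx[b].mean(),a[b,2].mean(),a[b,2].max()],4),b.sum(), "slope",np.polyfit(ly[b],lx[b],1).round(3))
            l=(np.abs(np.abs(ly)-.062)<.008)&(np.abs(lx)<.02)&(a[:,2]>.1)
            for sg in(1,-1):
                q=l&(ly*sg>0); print("  leg",sg,q.sum(),lx[q].mean().round(4),ly[q].mean().round(4))
# lifter
x0,x1,y0,y1=regs["hold"]
for n,w,c in cl:
    k=(w[:,0]>x0)&(w[:,0]<x1)&(w[:,1]>y0)&(w[:,1]<y1)&(w[:,2]>0.098)&(w[:,2]<.16)&(c.max(1)<70); a=w[k]
    def f(p,full=0):
        cc,s=np.cos(p[2]),np.sin(p[2]); d=a[:,:2]-p[:2]
        q=np.stack([np.abs(cc*d[:,0]+s*d[:,1])-.009,np.abs(-s*d[:,0]+cc*d[:,1])-.023,np.abs(a[:,2]-p[3])-.022],1)
        return np.linalg.norm(np.maximum(q,0),axis=1)+np.minimum(q.max(1),0)
    res=least_squares(f,[a[:,0].mean(),a[:,1].mean(),.07,.119],loss="soft_l1",f_scale=.001)
    print("lifter",n,len(a),res.x.round(4),np.sqrt(np.mean(res.fun**2)).round(4),a[:,2].max())
    k=(w[:,0]>x0+.05)&(w[:,0]<x1)&(w[:,1]>y0)&(w[:,1]<y1)&(w[:,2]>0.075)&(w[:,2]<.095); a=w[k]
    # arms
E
python3 fit.py
```

```text
dry ['scene'] [0.5928 0.142  0.0896 0.1762] 127 100 rms 0.0015
  tip minx -0.0199 ztop 0.1813
dry ['side'] [0.5943 0.1484 0.1141 0.1797] 204 187 rms 0.0018
  tip minx -0.018 ztop 0.1809
dry ['scene', 'side'] [0.5937 0.1439 0.0865 0.1763] 316 289 rms 0.0017
  tip minx -0.021 ztop 0.181
drip ['scene'] [ 0.6232 -0.2159 -0.1548  0.1811] 184 142 rms 0.0017
  tip minx -0.0198 ztop 0.1815
  bar x,z at mid [-0.0008  0.1716  0.1743] 64 slope [ 0.007 -0.001]
  leg 1 56 -0.0009 0.0638
  leg -1 62 -0.0011 -0.0587
drip ['side'] [ 0.6258 -0.2125 -0.1579  0.1766] 109 97 rms 0.0016
  tip minx -0.0185 ztop 0.1808
  bar x,z at mid [-0.0005  0.1721  0.1735] 19 slope [-0.019 -0.   ]
  leg 1 45 -0.0001 0.0651
  leg -1 24 0.0007 -0.058
drip ['scene', 'side'] [ 0.6238 -0.2141 -0.1617  0.1763] 286 234 rms 0.0019
  tip minx -0.02 ztop 0.1813
  bar x,z at mid [-0.0006  0.1717  0.1743] 80 slope [-0.006 -0.001]
  leg 1 93 -0.0004 0.0641
  leg -1 89 -0.0001 -0.0592
lifter scene 362 [ 0.4204 -0.0226  0.1006  0.1196] 0.001 0.14507017106351816
lifter side 188 [ 0.4229 -0.0213  0.1086  0.1198] 0.0013 0.14347687314478114
```

```bash
cat > plan.py <<'E'
from h import *
from scipy.linalg import logm, expm
def Td(p,yaw):
    T=np.eye(4); T[:3,:3]=R.from_euler("xyz",[np.pi,0,yaw]).as_matrix(); T[:3,3]=p; return T
def Tst(st=None):
    st=st or arm.get_state(); T=np.eye(4); T[:3,:3]=R.from_euler("xyz",st["ee_rot"]).as_matrix(); T[:3,3]=st["eef_pos"]; return T
def rows(T0,T1,N,show=0):
    L=np.real(logm(np.linalg.inv(T0)@T1)); E=expm(L/N)
    print("N",N,"shift",E[:3,3].round(5),"turn",np.degrees(R.from_matrix(E[:3,:3]).as_rotvec()).round(3))
    if show:
        T=T0.copy()
        for i in range(N):
            T=T@E
            if i%show==0 or i==N-1: print("   ",T[:3,3].round(3),np.hypot(T[0,3],T[1,3]).round(3))
LIFT=(0.4215,-0.022,0.104); DRIP=(0.6238,-0.2141,-0.16); DRY=(0.5937,0.1445,0.09)
E
python3 - <<'E'
from plan import *
rows(Tst(),Td([0.4215,-0.022,0.22],0.104-np.pi),24,4)
E
```

```text
N 24 shift [ 0.0118  -0.03023  0.00026] turn [-2.000e-03 -2.000e-03  2.955e+00]
    [0.18  0.639 0.226] 0.664
    [0.276 0.552 0.225] 0.618
    [0.353 0.448 0.224] 0.57
    [0.407 0.33  0.223] 0.524
    [0.435 0.204 0.222] 0.481
    [0.437 0.074 0.221] 0.444
    [ 0.422 -0.022  0.22 ] 0.422
```

>>> step_arm([
  [[0.0118,-0.0302,0],[0,0,2.955],1],
  [[0.0118,-0.0302,0],[0,0,2.955],1],
  [[0.0118,-0.0302,0],[0,0,2.955],1],
  [[0.0118,-0.0302,0],[0,0,2.955],1],
  [[0.0118,-0.0302,0],[0,0,2.955],1],
  [[0.0118,-0.0302,0],[0,0,2.955],1],
  [[0.0118,-0.0302,0],[0,0,2.955],1],
  [[0.0118,-0.0302,0],[0,0,2.955],1],
])

```text
t: 0.95
eef_pos: [0.3366, 0.4747, 0.2263]
ee_rot: [-3.142, -0.0, -2.214]
force: [1.0, 0.8, 0.2]
width: 0.0876
```

>>> step_arm([
  [[0.0118,-0.0302,0],[0,0,2.955],1],
  [[0.0118,-0.0302,0],[0,0,2.955],1],
  [[0.0118,-0.0302,0],[0,0,2.955],1],
  [[0.0118,-0.0302,0],[0,0,2.955],1],
  [[0.0118,-0.0302,0],[0,0,2.955],1],
  [[0.0118,-0.0302,0],[0,0,2.955],1],
  [[0.0118,-0.0302,0],[0,0,2.955],1],
  [[0.0118,-0.0302,0],[0,0,2.955],1],
])

```text
t: 1.75
eef_pos: [0.4307, 0.235, 0.2264]
ee_rot: [-3.142, -0.0, -2.627]
force: [0.8, 0.6, 0.0]
width: 0.0877
```

```bash
python3 - <<'E'
from plan import *
st=arm.get_state(); print(st["t"],st["eef_pos"],st["ee_rot"],st["force"])
rows(Tst(),Td([0.4215,-0.022,0.22],0.104-np.pi),7,2)
E
```

```text
1.75 [0.43067275 0.23496552 0.22639875] [-3.14157858e+00 -2.54610317e-04 -2.62696500e+00] [0.83232007 0.57174772 0.03466663]
N 7 shift [ 0.01352 -0.03443  0.00092] turn [-1.000e-03 -2.000e-03  3.361e+00]
    [0.436 0.198 0.225] 0.479
    [0.44  0.125 0.224] 0.457
    [0.435 0.051 0.222] 0.438
    [ 0.422 -0.022  0.22 ] 0.422
```

>>> step_arm([
  [[0.0118,-0.0302,0],[0,0,2.955],1],
  [[0.0118,-0.0302,0],[0,0,2.955],1],
  [[0.0118,-0.0302,0],[0,0,2.955],1],
  [[0.0118,-0.0302,0],[0,0,2.955],1],
  [[0.0118,-0.0302,0],[0,0,2.955],1],
  [[0.0118,-0.0302,0],[0,0,2.955],1],
  [[0.0118,-0.0302,0],[0,0,2.955],1],
  [[0.0118,-0.0302,0],[0,0,2.955],1],
])

```text
t: 2.55
eef_pos: [0.4208, -0.0223, 0.2266]
ee_rot: [3.142, 0.0, -3.039]
force: [0.8, 0.3, -0.2]
width: 0.0881
```

```bash
python3 - <<'E'
from plan import *
viewer.grab_frame("side")
viewer.grab_frame("side")
st=arm.get_state(); print(st["t"],st["eef_pos"],st["ee_rot"],st["force"])
p,d=viewer.grab_frame("wrist"); np.savez("wrist1.npz",p=p,d=d,**st)
T0=Tst(st); rows(T0,Td([0.4215,-0.022,0.226],0.104-np.pi),1)
for q in ([.4215,-.022,.141],):
    print(proj("wrist",q,st))
cv2.imwrite("pics/wrist1.png",p[:,:,::-1])
a=cloud("wrist",d,st).reshape(-1,3); c=p.reshape(-1,3)
k=(np.hypot(a[:,0]-.42,a[:,1]+.02)<.05)&(a[:,2]>0.1)&(a[:,2]<.16)&(c.max(1)<70); a=a[k]; print(len(a))
from scipy.optimize import least_squares
def f(p):
    cc,s=np.cos(p[2]),np.sin(p[2]); e=a[:,:2]-p[:2]
    q=np.stack([np.abs(cc*e[:,0]+s*e[:,1])-.009,np.abs(-s*e[:,0]+cc*e[:,1])-.023,np.abs(a[:,2]-p[3])-.022],1)
    return np.linalg.norm(np.maximum(q,0),axis=1)+np.minimum(q.max(1),0)
if len(a)>20:
    r=least_squares(f,[.4215,-.022,.1,.119],loss="soft_l1",f_scale=.001); print(r.x,np.sqrt(np.mean(r.fun**2)))
E
```

```text
2.65 [ 0.4199428  -0.02355249  0.2264628 ] [-3.14156248e+00 -5.28741910e-04 -3.04177091e+00] [0.82987215 0.44941194 0.57665629]
N 1 shift [-0.0017   0.00139  0.00046] turn [-0.002 -0.03  -0.239]
[[251.35378979 197.39628791]]
1179
[ 0.41978873 -0.02374093  0.10536593  0.11982386] 0.0006804570240469581
```

View pics/wrist1.png

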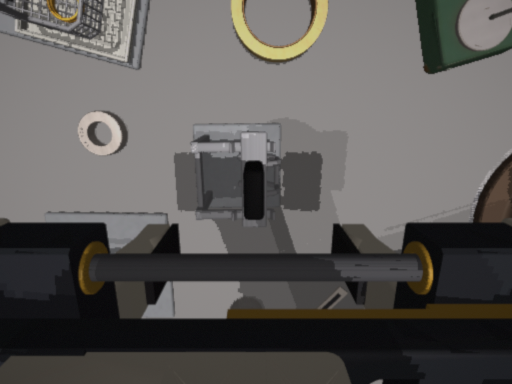

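>>> step_arm([
  [[0,0,0.016],[0,0,0],1],
  [[0,0,0.016],[0,0,0],1],
  [[0,0,0.016],[0,0,0],1],
  [[0,0,0.016],[0,0,0],1],
  [[0,0,0.016],[0,0,0],1],
  [[0,0,0.016],[0,0,0],1],
  [[0,0,0.016],[0,0,0],1],
  [[0,0,0.014],[0,0,-0.3],1],
])

```text
t: 3.5
eef_pos: [0.4214, -0.0203, 0.0998]
ee_rot: [3.142, -0.0, -3.031]
force: [-0.0, 0.6, -0.1]
width: 0.0877
```

>>> step_arm([
  [[0,0,0],[0,0,0],1],
  [[0,0,0],[0,0,0],0.2],
  [[0,0,0],[0,0,0],-0.2],
  [[0,0,0],[0,0,0],-0.5],
  [[0,0,0],[0,0,0],-1],
  [[0,0,0],[0,0,0],-1],
  [[0,0,0],[0,0,0],-1],
  [[0,0,0],[0,0,0],-1],
], grip_force=45)

```text
t: 4.3
eef_pos: [0.4213, -0.0211, 0.1007]
ee_rot: [3.142, 0.0, -3.032]
force: [-0.9, -0.7, 0.4]
width: 0.0372
```

```bash
python3 - <<'E'
from plan import *
st=arm.get_state(); print(st)
p,d=viewer.grab_frame("side"); cv2.imwrite("pics/side2.png",cv2.resize(p[120:300,200:440],None,fx=3,fy=3)[:,:,::-1])
p,d=viewer.grab_frame("scene"); cv2.imwrite("pics/scene2.png",cv2.resize(p[110:280,150:350],None,fx=3,fy=3)[:,:,::-1])
E
```

```text
{'t': 4.3, 'q': array([ 4.22061191e-01,  6.73416363e-02, -6.95517965e-01, -1.15655694e-05,
       -8.07750134e-01, -3.12706983e-01]), 'qd': array([-0.00038831,  0.00178892,  0.00047718, -0.00017   ,  0.00145325,
        0.00015887]), 'joint_efforts': array([ 6.23853441e-03, -2.81499875e+01,  2.25604874e+01,  5.38473845e+00,
        1.03415266e-02, -3.25116998e-04]), 'eef_pos': array([ 0.421272  , -0.02107576,  0.10065022]), 'ee_rot': array([ 3.14152730e+00,  1.74971323e-04, -3.03224644e+00]), 'force': array([-0.87192588, -0.66169727,  0.44726697]), 'moment': array([ 0.08637152, -0.01816662, -0.03441642]), 'width': 0.03724235238434832}
```

View pics/side2.png

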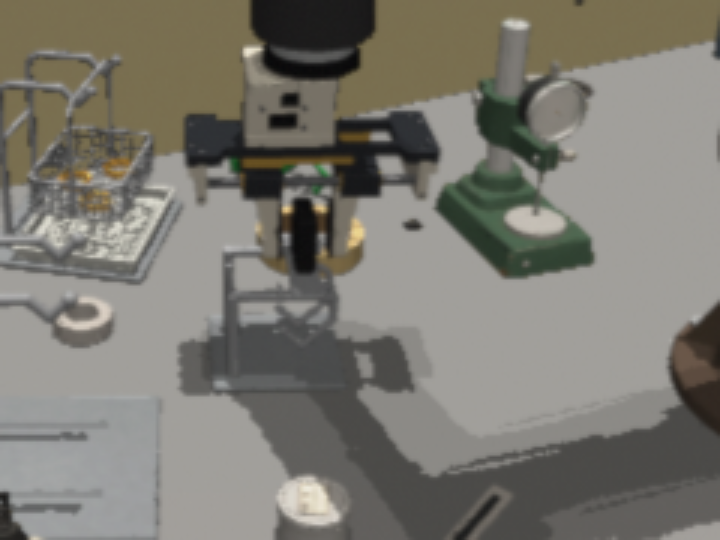

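View pics/scene2.png

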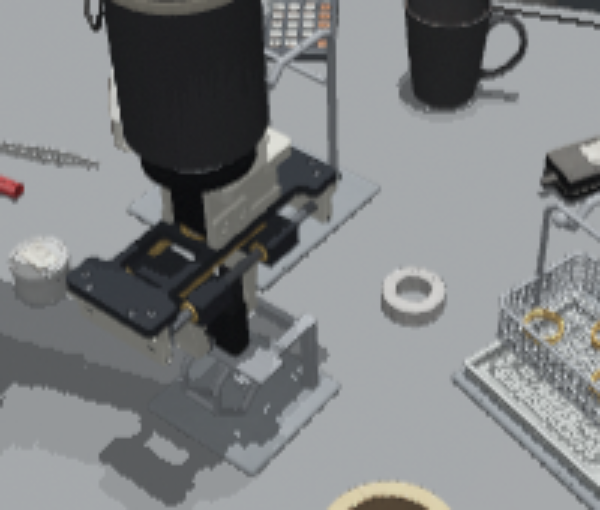

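>>> step_arm([
  [[0,0,0],[0,0,0],-1],
  [[0,0,0],[0,0,0],-1],
  [[0,0,0],[0,0,0],-1],
  [[0,0,0],[0,0,0],-1],
  [[0,0,0],[0,0,0],-1],
  [[0,0,0],[0,0,0],-1],
  [[0,0,0],[0,0,0],-1],
  [[0,0,0],[0,0,0],-1],
])

```text
t: 5.2
eef_pos: [0.4213, -0.0211, 0.1006]
ee_rot: [-3.142, 0.0, -3.032]
force: [0.6, -0.9, -0.5]
width: 0.0179
```

```bash
python3 - <<'E'
from plan import *
for i in range(3):
    st=arm.get_state(); print(st["eef_pos"],st["ee_rot"],st["force"],st["width"],st["q"][[0,5]])
    viewer.grab_frame("side")
E
```

```text
[ 0.42128148 -0.02105663  0.10057898] [-3.14157165e+00  5.99345247e-05 -3.03209798e+00] [ 0.60630993 -0.93940035 -0.52735365] 0.017905890957853138 [ 0.42214437 -0.31268644]
[ 0.42128393 -0.02104757  0.10055882] [-3.14158919e+00  3.08627483e-05 -3.03214110e+00] [ 0.03598294 -0.07540745 -0.76568343] 0.017520175898702507 [ 0.4221379  -0.31269858]
[ 0.42122586 -0.02108162  0.10053951] [-3.14156880e+00 -5.32575045e-05 -3.03215754e+00] [ 0.24541011 -0.68126457 -0.29031976] 0.018059084394003302 [ 0.42211205 -0.31268298]
```

>>> step_arm([
  [[0,0,-0.008],[0,0,0],-1],
  [[0,0,-0.016],[0,0,0],-1],
  [[0,0,-0.018],[0,0,0],-1],
  [[0,0,-0.018],[0,0,0],-1],
  [[0,0,-0.018],[0,0,0],-1],
  [[0,0,-0.018],[0,0,0],-1],
  [[0,0,-0.018],[0,0,0],-1],
  [[0,0,-0.014],[0,0,0],-1],
])

```text
t: 6.15
eef_pos: [0.421, -0.021, 0.2299]
ee_rot: [3.141, 0.0, -3.032]
force: [0.0, -0.0, -3.0]
width: 0.018
```

```bash
python3 - <<'E'
from plan import *
p,d=viewer.grab_frame("side");p,d=viewer.grab_frame("side")
cv2.imwrite("pics/side3.png",cv2.resize(p[60:300,200:440],None,fx=2.5,fy=2.5)[:,:,::-1]); np.savez("side3.npz",p=p,d=d)
ps,ds=viewer.grab_frame("scene"); np.savez("scene3.npz",p=ps,d=ds)
st=arm.get_state(); print(st["t"],st["eef_pos"],st["ee_rot"],st["force"],st["moment"],st["width"])
T0=Tst(st)
def target(s,lx,zh,ly=0):
    x,y,a=s; return Td([x+lx*np.cos(a)-ly*np.sin(a),y+lx*np.sin(a)+ly*np.cos(a),zh+.0736],a-np.pi)
rows(T0,target(DRIP,-.09,.150),16,4)
# lifter fit from both cams
from scipy.optimize import least_squares
for n,(pp,dd) in {"side":(p,d),"scene":(ps,ds)}.items():
    w=cloud(n,dd).reshape(-1,3); c=pp.reshape(-1,3)
    tc=st["eef_pos"]; 
    k=(np.hypot(w[:,0]-tc[0],w[:,1]-tc[1])<.07)&(w[:,2]>.09)&(w[:,2]<tc[2]-.01)
    a=w[k]; print(n,len(a),"z min",a[:,2].min())
    # plate: 100mm in y
    pl=a[np.abs(a[:,2]-(tc[2]-.0125))<.006]
    if len(pl)>10:
        cy,sy=np.cos(.109),np.sin(.109); e=pl[:,:2]-tc[:2]; lx=cy*e[:,0]+sy*e[:,1]; ly=-sy*e[:,0]+cy*e[:,1]
        print(" plate lx",np.percentile(lx,[2,98]).round(4)," ly",np.percentile(ly,[1,99]).round(4))
    lo=a[a[:,2]<tc[2]-.03]; e=lo[:,:2]-tc[:2]; lx=cy*e[:,0]+sy*e[:,1]; ly=-sy*e[:,0]+cy*e[:,1]
    print(" rods ly +",np.median(ly[ly>0]).round(4)," -",np.median(ly[ly<0]).round(4),"lx",np.percentile(lx,[2,98]).round(4))
E
```

```text
6.3 [ 0.42131634 -0.02088101  0.22912297] [ 3.14080429e+00  1.39359806e-03 -3.03226946e+00] [-0.03202676  1.02812322 -4.13616379] [ 0.07718318  0.00068191 -0.00140469] 0.01760521678750425
N 16 shift [-0.00731 -0.01109  0.00035] turn [0.003 0.005 0.964]
    [ 0.43  -0.031  0.229] 0.431
    [ 0.462 -0.073  0.227] 0.468
    [ 0.491 -0.118  0.226] 0.505
    [ 0.517 -0.164  0.225] 0.543
    [ 0.535 -0.2    0.224] 0.571
side 216 z min 0.09037372329544047
 plate lx [-0.0173  0.0132]  ly [-0.0145  0.0499]
 rods ly + 0.0179  - -0.0146 lx [-0.0255  0.0234]
scene 280 z min 0.09009309419136091
 plate lx [-0.0183  0.0065]  ly [-0.0519  0.0338]
 rods ly + 0.0121  - -0.019 lx [-0.03    0.0204]
```

View pics/side3.png

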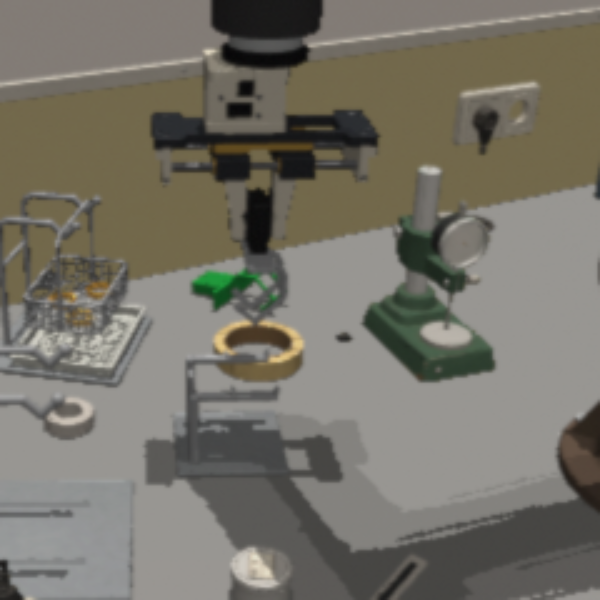

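>>> step_arm([
  [[-0.0073,-0.0111,0.0004],[0,0,0.964],-1],
  [[-0.0073,-0.0111,0.0004],[0,0,0.964],-1],
  [[-0.0073,-0.0111,0.0004],[0,0,0.964],-1],
  [[-0.0073,-0.0111,0.0004],[0,0,0.964],-1],
  [[-0.0073,-0.0111,0.0004],[0,0,0.964],-1],
  [[-0.0073,-0.0111,0.0004],[0,0,0.964],-1],
  [[-0.0073,-0.0111,0.0004],[0,0,0.964],-1],
  [[-0.0073,-0.0111,0.0004],[0,0,0.964],-1],
])

```text
t: 7.1
eef_pos: [0.4845, -0.1076, 0.2251]
ee_rot: [-3.142, -0.0, 3.115]
force: [-0.2, -1.1, -3.3]
width: 0.0178
```

>>> step_arm([
  [[-0.0073,-0.0111,0.0004],[0,0,0.964],-1],
  [[-0.0073,-0.0111,0.0004],[0,0,0.964],-1],
  [[-0.0073,-0.0111,0.0004],[0,0,0.964],-1],
  [[-0.0073,-0.0111,0.0004],[0,0,0.964],-1],
  [[-0.0073,-0.0111,0.0004],[0,0,0.964],-1],
  [[-0.0073,-0.0111,0.0004],[0,0,0.964],-1],
  [[-0.0073,-0.0111,0.0004],[0,0,0.964],-1],
  [[-0.0073,-0.0111,0.0004],[0,0,0.964],-1],
])

```text
t: 7.9
eef_pos: [0.5352, -0.2011, 0.2221]
ee_rot: [3.142, -0.0, 2.98]
force: [0.1, 0.6, -2.0]
width: 0.0179
```

```bash
cat >> plan.py <<'E'
def target(s,lx,zh,ly=0):
    x,y,a=s; return Td([x+lx*np.cos(a)-ly*np.sin(a),y+lx*np.sin(a)+ly*np.cos(a),zh+.0736],a-np.pi)
def local(s,st):
    x,y,a=s; d=st["eef_pos"][:2]-[x,y]
    yw=(st["ee_rot"][2]+np.pi-a+np.pi)%(2*np.pi)-np.pi
    print("t",round(st["t"],2),"lx,ly",(np.cos(a)*d[0]+np.sin(a)*d[1]).round(4),(-np.sin(a)*d[0]+np.cos(a)*d[1]).round(4),"zh",(st["eef_pos"][2]-.0736).round(4),"dyaw",yw.round(4),"F",st["force"].round(2))
E
python3 - <<'E'
from plan import *
viewer.grab_frame("side");
p,d=viewer.grab_frame("side"); np.savez("side4.npz",p=p,d=d)
cv2.imwrite("pics/side4.png",cv2.resize(p[60:300,130:370],None,fx=2.5,fy=2.5)[:,:,::-1])
p,d=viewer.grab_frame("scene"); np.savez("scene4.npz",p=p,d=d)
cv2.imwrite("pics/scene4.png",cv2.resize(p[90:300,230:440],None,fx=2.8,fy=2.8)[:,:,::-1])
st=arm.get_state()
p,d=viewer.grab_frame("wrist"); np.savez("wrist4.npz",p=p,d=d,**st)
cv2.imwrite("pics/wrist4.png",p[:,:,::-1])
local(DRIP,st); rows(Tst(st),target(DRIP,0,.149),8,4)
E
```

```text
t 8.05 lx,ly -0.0899 -0.0011 zh 0.1482 dyaw -0.0013 F [-0.07  0.26 -2.1 ]
N 8 shift [-0.01123  0.00015 -0.00011] turn [-0.    -0.005 -0.009]
    [ 0.546 -0.203  0.222] 0.582
    [ 0.59  -0.209  0.222] 0.626
    [ 0.624 -0.214  0.223] 0.66
```

View pics/side4.png

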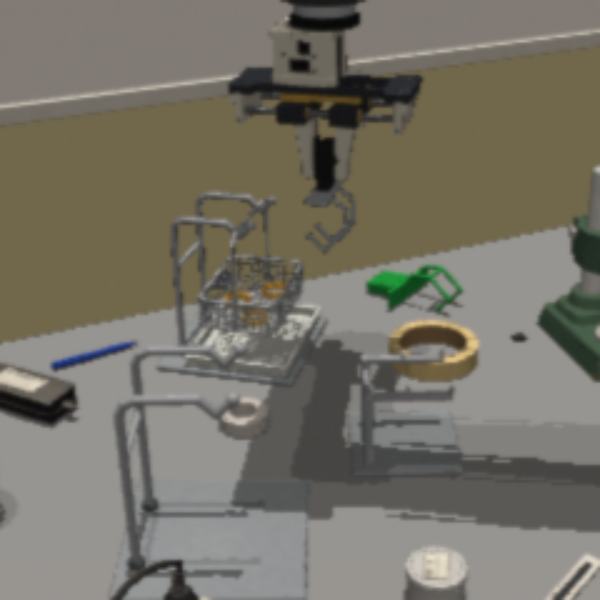

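View pics/scene4.png

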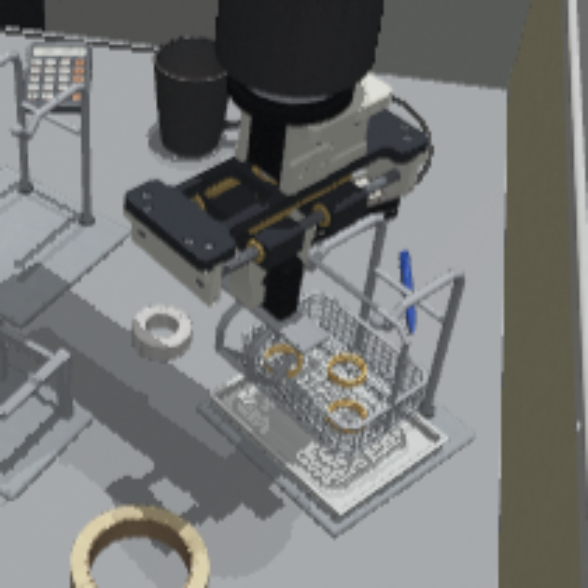

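View pics/wrist4.png

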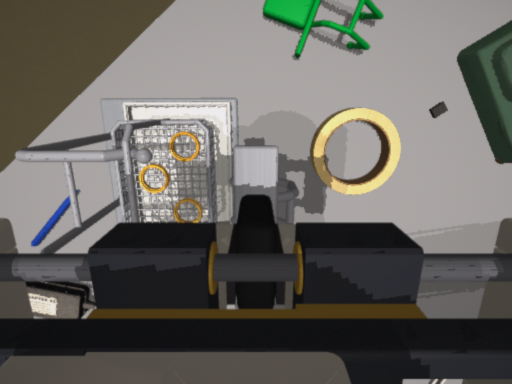

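```bash
python3 - <<'E'
from plan import *
z=np.load("wrist4.npz"); st={k:z[k] for k in("eef_pos","ee_rot")}
for q in ([-.02,-.04,.181],[.078,-.04,.177],[0,-.052,.17],[.0,-.03,.17]):
    x,y,a=DRIP; print(q,proj("wrist",[x+q[0]*np.cos(a)-q[1]*np.sin(a),y+q[0]*np.sin(a)+q[1]*np.cos(a),q[2]],st))
w=cloud("wrist",z["d"],st).reshape(-1,3); x,y,a=DRIP
e=w[:,:2]-[x,y]; lx=np.cos(a)*e[:,0]+np.sin(a)*e[:,1]; ly=-np.sin(a)*e[:,0]+np.cos(a)*e[:,1]
k=(np.abs(ly+.04)<.012)&(lx>.02)&(lx<.07)&(w[:,2]>.16)&(w[:,2]<.2)
print("arm",k.sum(),np.polyfit(lx[k],ly[k],1),ly[k].mean())
k=(np.abs(ly+.046)<.02)&(lx>-.015)&(lx<.015)&(w[:,2]>.15)&(w[:,2]<.19)
print("bar?",k.sum()); 
k=(lx<0)&(lx>-.035)&(np.abs(ly+.04)<.012)&(w[:,2]>.165)&(w[:,2]<.2); print("tip",k.sum(),lx[k].min(),ly[k].mean(),w[k,2].max())
# bail leg near y=-.062
k=(np.abs(lx)<.012)&(np.abs(ly+.062)<.01)&(w[:,2]>.1)&(w[:,2]<.178); print("leg",k.sum(),lx[k].mean(),ly[k].mean())
# lifter plate
e=w[:,:2]-st["eef_pos"][:2]; l2=np.cos(a)*e[:,0]+np.sin(a)*e[:,1]; m2=-np.sin(a)*e[:,0]+np.cos(a)*e[:,1]
k=(np.abs(l2)<.03)&(np.abs(m2)<.07)&(np.abs(w[:,2]-.211)<.008); print("plate",k.sum(),np.percentile(l2[k],[2,50,98]),np.percentile(m2[k],[1,99]),np.median(w[k,2]))
E
```

```text
[-0.02, -0.04, 0.181] [[149.80315989 160.5540842 ]]
[0.078, -0.04, 0.177] [[  9.53384058 159.65362451]]
[0, -0.052, 0.17] [[124.92467027 140.89072719]]
[0.0, -0.03, 0.17] [[128.56719789 171.6354339 ]]
arm 843 [-0.00257813 -0.04303692] -0.043150426094120134
bar? 883
tip 467 -0.020028143106084532 -0.042057561207765076 0.1827515813389171
leg 302 -0.0017738503243243454 -0.05977330212570894
plate 2537 [-0.01447804 -0.00187518  0.01081728] [-0.05299879 -0.00996932] 0.21319803092015524
```

>>> step_arm([
  [[-0.008,0,0],[0,0,0],-1],
  [[-0.012,0,0],[0,0,0],-1],
  [[-0.013,0,0],[0,0,0],-1],
  [[-0.014,0,0],[0,0,0],-1],
  [[-0.014,0,0],[0,0,0],-1],
  [[-0.013,0,0],[0,0,0],-1],
  [[-0.01,0,0],[0,0,0],-1],
  [[-0.005,0,0],[0,0,0],-1],
])

```text
t: 8.9
eef_pos: [0.6237, -0.2143, 0.2216]
ee_rot: [-3.141, -0.001, 2.982]
force: [-0.1, -1.0, -3.0]
width: 0.018
```

```bash
python3 - <<'E'
from plan import *
viewer.grab_frame("side");
p,d=viewer.grab_frame("side"); np.savez("side5.npz",p=p,d=d)
cv2.imwrite("pics/side5.png",cv2.resize(p[110:210,170:310],None,fx=5,fy=5)[:,:,::-1])
p,d=viewer.grab_frame("scene"); np.savez("scene5.npz",p=p,d=d)
cv2.imwrite("pics/scene5.png",cv2.resize(p[140:290,290:430],None,fx=4,fy=4)[:,:,::-1])
st=arm.get_state()
local(DRIP,st)
E
```

```text
t 9.05 lx,ly -0.0012 -0.0003 zh 0.1482 dyaw 0.0002 F [-0.84 -0.05 -3.64]
```

View pics/side5.png

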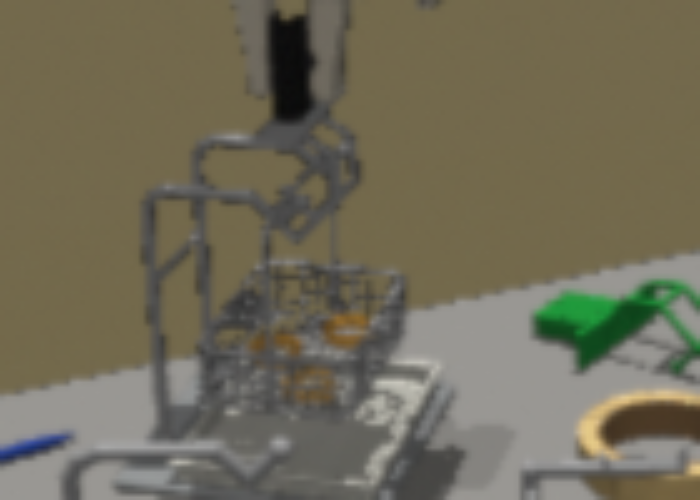

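View pics/scene5.png

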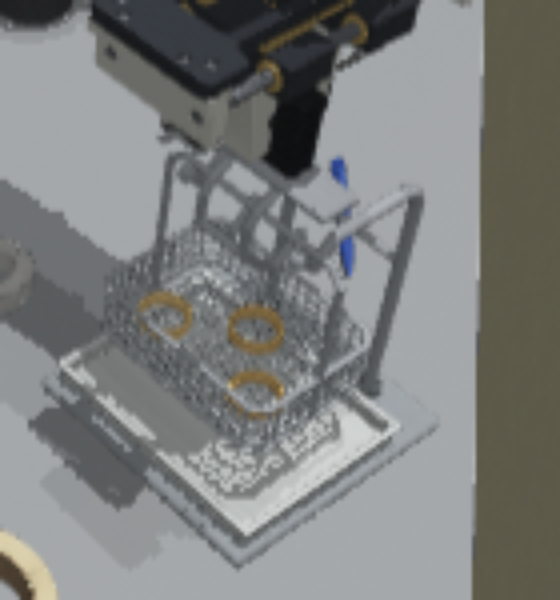

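>>> step_arm([
  [[0,0,-0.004],[0,0,0],-1],
  [[0,0,-0.006],[0,0,0],-1],
  [[0,0,-0.004],[0,0,0],-1],
  [[0,0,-0.003],[0,0,0],-1],
  [[0,0,-0.003],[0,0,0],-1],
  [[0,0,-0.003],[0,0,0],-1],
  [[0,0,-0.003],[0,0,0],-1],
  [[0,0,-0.003],[0,0,0],-1],
])

```text
t: 9.85
eef_pos: [0.6221, -0.2141, 0.2508]
ee_rot: [3.141, -0.001, 2.982]
force: [0.4, 0.3, -6.8]
width: 0.0178
```

```bash
python3 - <<'E'
from plan import *
viewer.grab_frame("side");
p,d=viewer.grab_frame("side"); np.savez("side6.npz",p=p,d=d)
cv2.imwrite("pics/side6.png",cv2.resize(p[110:210,170:310],None,fx=5,fy=5)[:,:,::-1])
st=arm.get_state()
local(DRIP,st)
E
```

```text
t 9.95 lx,ly -0.0013 -0.0003 zh 0.1777 dyaw 0.0003 F [-0.33  0.31 -6.8 ]
```

View pics/side6.png

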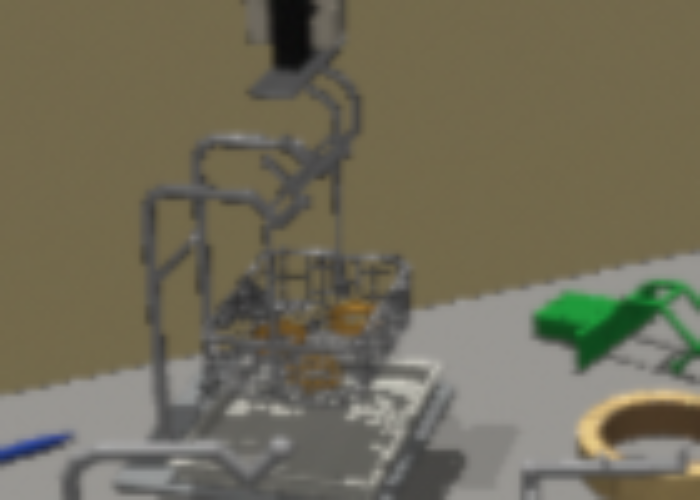

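>>> step_arm([
  [[0,0,-0.003],[0,0,0],-1],
  [[0,0,-0.004],[0,0,0],-1],
  [[0,0,-0.005],[0,0,0],-1],
  [[0,0,-0.005],[0,0,0],-1],
  [[0,0,-0.005],[0,0,0],-1],
  [[0,0,-0.005],[0,0,0],-1],
  [[0,0,-0.004],[0,0,0],-1],
  [[0,0,-0.003],[0,0,0],-1],
])

```text
t: 10.75
eef_pos: [0.6227, -0.2142, 0.2857]
ee_rot: [3.142, 0.0, 2.982]
force: [0.6, -0.4, -6.8]
width: 0.0176
```

>>> step_arm([
  [[0,0,0],[0,0,0],-1],
  [[0,0,0],[0,0,0],-1],
  [[0,0,0],[0,0,0],-1],
  [[0,0,0],[0,0,0],-1],
  [[0.002,0,0],[0,0,0],-1],
  [[0.003,0,0],[0,0,0],-1],
  [[0.005,0,0],[0,0,0],-1],
  [[0.006,0,0],[0,0,0],-1],
])

```text
t: 11.55
eef_pos: [0.6063, -0.2116, 0.2851]
ee_rot: [-3.142, -0.0, 2.982]
force: [0.4, 0.0, -6.6]
width: 0.0178
```

```bash
python3 - <<'E'
from plan import *
p,d=viewer.grab_frame("side"); np.savez("side7.npz",p=p,d=d)
cv2.imwrite("pics/side7.png",cv2.resize(p[90:210,170:310],None,fx=5,fy=5)[:,:,::-1])
p,d=viewer.grab_frame("scene"); np.savez("scene7.npz",p=p,d=d)
cv2.imwrite("pics/scene7.png",cv2.resize(p[120:290,280:430],None,fx=3.5,fy=3.5)[:,:,::-1])
st=arm.get_state()
local(DRIP,st)
rows(Tst(st),target(DRIP,-.11,.21),12)
rows(target(DRIP,-.11,.21),target(DRY,-.10,.21),40,5)
E
```

```text
t 11.65 lx,ly -0.0181 -0.0003 zh 0.212 dyaw 0.0003 F [-0.07 -0.63 -5.83]
N 12 shift [7.66e-03 3.00e-05 1.60e-04] turn [0.001 0.001 0.001]
N 40 shift [0.00085 0.0083  0.     ] turn [ 0.     0.    -0.358]
    [ 0.516 -0.188  0.284] 0.549
    [ 0.517 -0.147  0.284] 0.538
    [ 0.518 -0.105  0.284] 0.528
    [ 0.517 -0.063  0.284] 0.521
    [ 0.514 -0.022  0.284] 0.515
    [0.511 0.02  0.284] 0.511
    [0.506 0.061 0.284] 0.51
    [0.5   0.103 0.284] 0.51
    [0.494 0.136 0.284] 0.512
```

View pics/side7.png

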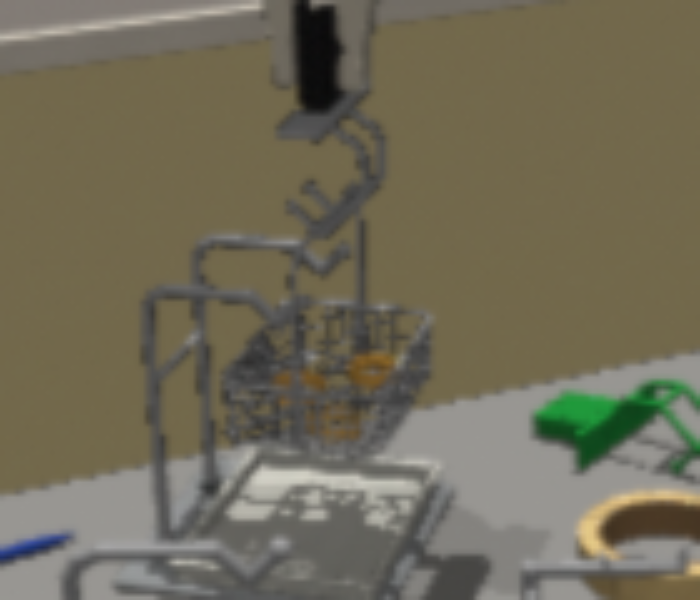

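View pics/scene7.png

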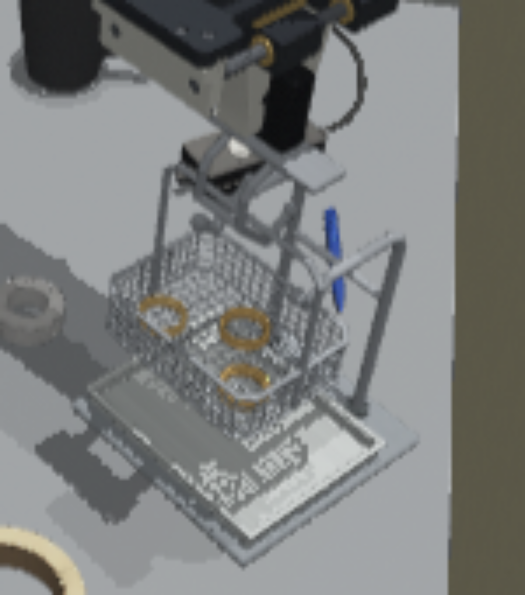

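>>> step_arm([
  [[0.006,0,0],[0,0,0],-1],
  [[0.007,0,0],[0,0,0],-1],
  [[0.008,0,-0.001],[0,0,0],-1],
  [[0.009,0,-0.002],[0,0,0],-1],
  [[0.009,0,-0.003],[0,0,0],-1],
  [[0.009,0,-0.003],[0,0,0],-1],
  [[0.009,0,-0.003],[0,0,0],-1],
  [[0.008,0,-0.003],[0,0,0],-1],
])

```text
t: 12.45
eef_pos: [0.5418, -0.2012, 0.3007]
ee_rot: [3.142, 0.0, 2.982]
force: [-0.6, 0.4, -6.1]
width: 0.0177
```

>>> step_arm([
  [[0.008,0,-0.002],[0,0,0],-1],
  [[0.007,0.001,-0.002],[0,0,0],-1],
  [[0.005,0.002,-0.001],[0,0,0],-1],
  [[0.004,0.004,0],[0,0,0],-1],
  [[0.003,0.005,0],[0,0,-0.1],-1],
  [[0.001,0.006,0],[0,0,-0.2],-1],
  [[0.001,0.007,0],[0,0,-0.3],-1],
  [[0.001,0.008,0],[0,0,-0.4],-1],
])

```text
t: 13.25
eef_pos: [0.5183, -0.1633, 0.305]
ee_rot: [-3.142, -0.0, 3.0]
force: [-0.4, 0.1, -7.0]
width: 0.0178
```

```bash
python3 - <<'E'
from plan import *
st=arm.get_state()
p,d=viewer.grab_frame("side"); 
cv2.imwrite("pics/side8.png",cv2.resize(p[60:220,180:340],None,fx=3.5,fy=3.5)[:,:,::-1])
local(DRIP,st)
rows(Tst(st),target(DRY,-.10,.23),32,5)
E
```

```text
t 13.25 lx,ly -0.1122 0.0334 zh 0.2314 dyaw 0.0183 F [-0.37  0.06 -6.97]
N 32 shift [1.03e-03 9.33e-03 4.00e-05] turn [-0.    -0.    -0.415]
    [ 0.519 -0.154  0.305] 0.541
    [ 0.519 -0.107  0.305] 0.53
    [ 0.518 -0.06   0.305] 0.521
    [ 0.515 -0.013  0.304] 0.515
    [0.51  0.034 0.304] 0.511
    [0.504 0.08  0.304] 0.51
    [0.496 0.126 0.304] 0.512
    [0.494 0.136 0.304] 0.512
```

View pics/side8.png

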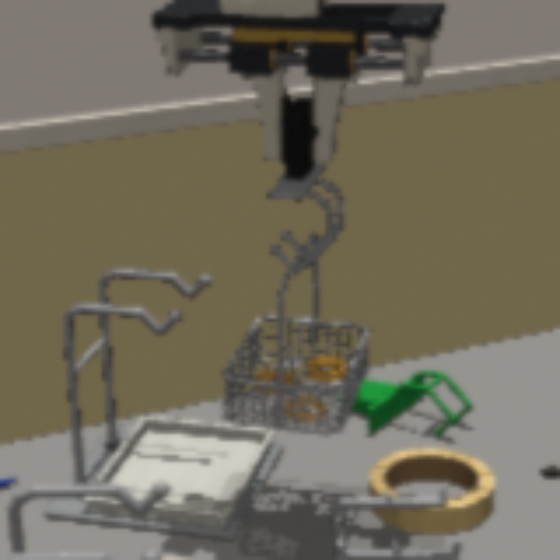

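Basket hangs level on the hook, clear of the drip stand. Carry it sideways at about 0.09 m/s.

>>> step_arm([
  [[0.001,0.009,0],[0,0,-0.42],-1],
  [[0.001,0.0095,0],[0,0,-0.42],-1],
  [[0.001,0.0095,0],[0,0,-0.42],-1],
  [[0.001,0.0095,0],[0,0,-0.42],-1],
  [[0.001,0.0095,0],[0,0,-0.42],-1],
  [[0.001,0.0095,0],[0,0,-0.42],-1],
  [[0.001,0.0095,0],[0,0,-0.42],-1],
  [[0.001,0.0095,0],[0,0,-0.42],-1],
])

```text
t: 14.1
eef_pos: [0.5189, -0.0873, 0.3052]
ee_rot: [-3.142, 0.0, 3.059]
force: [-0.2, -1.2, -5.7]
width: 0.0176
```

>>> step_arm([
  [[0.001,0.0095,0],[0,0,-0.42],-1],
  [[0.001,0.0095,0],[0,0,-0.42],-1],
  [[0.001,0.0095,0],[0,0,-0.42],-1],
  [[0.001,0.0095,0],[0,0,-0.42],-1],
  [[0.001,0.0095,0],[0,0,-0.42],-1],
  [[0.001,0.0095,0],[0,0,-0.42],-1],
  [[0.001,0.0095,0],[0,0,-0.42],-1],
  [[0.001,0.0095,0],[0,0,-0.42],-1],
])

```text
t: 14.9
eef_pos: [0.5153, -0.011, 0.3052]
ee_rot: [-3.142, -0.0, 3.117]
force: [-1.3, -0.0, -6.8]
width: 0.0179
```

>>> step_arm([
  [[0.001,0.0095,0],[0,0,-0.42],-1],
  [[0.001,0.0095,0],[0,0,-0.42],-1],
  [[0.001,0.0095,0],[0,0,-0.42],-1],
  [[0.001,0.0095,0],[0,0,-0.42],-1],
  [[0.001,0.0095,0],[0,0,-0.42],-1],
  [[0.001,0.0095,0],[0,0,-0.42],-1],
  [[0.001,0.009,0],[0,0,-0.42],-1],
  [[0.001,0.008,0],[0,0,-0.4],-1],
])

```text
t: 15.7
eef_pos: [0.5073, 0.063, 0.3051]
ee_rot: [3.142, -0.0, -3.108]
force: [-0.0, -0.4, -6.3]
width: 0.0174
```

```bash
python3 - <<'E'
from plan import *
st=arm.get_state()
local(DRY,st)
rows(Tst(st),target(DRY,-.10,.23),8,5)
E
```

```text
t 15.7 lx,ly -0.0934 -0.0734 zh 0.2315 dyaw -0.056 F [-0.   -0.45 -6.31]
N 8 shift [0.00111 0.00914 0.00019] turn [ 0.    -0.    -0.401]
    [0.506 0.072 0.305] 0.511
    [0.498 0.117 0.304] 0.511
    [0.494 0.136 0.304] 0.512
```

>>> step_arm([
  [[0.001,0.008,0],[0,0,-0.4],-1],
  [[0.001,0.008,0],[0,0,-0.4],-1],
  [[0.001,0.008,0],[0,0,-0.4],-1],
  [[0.001,0.008,0],[0,0,-0.4],-1],
  [[0.001,0.008,0],[0,0,-0.4],-1],
  [[0.001,0.008,0],[0,0,-0.4],-1],
  [[0.001,0.007,0],[0,0,-0.3],-1],
  [[0.001,0.006,0],[0,0,-0.2],-1],
])

```text
t: 16.5
eef_pos: [0.4958, 0.1233, 0.3051]
ee_rot: [-3.142, -0.0, -3.057]
force: [0.8, 0.5, -5.1]
width: 0.0181
```

>>> step_arm([
  [[0,0.004,0],[0,0,-0.1],-1],
  [[0,0.003,0],[0,0,0],-1],
  [[0,0.001,0],[0,0,0],-1],
  [[0,0,0],[0,0,0],-1],
  [[0,0,0],[0,0,0],-1],
  [[0,0,0],[0,0,0],-1],
  [[0,0,0],[0,0,0],-1],
  [[0,0,0],[0,0,0],-1],
])

```text
t: 17.3
eef_pos: [0.4953, 0.1305, 0.3052]
ee_rot: [-3.142, -0.0, -3.056]
force: [0.1, 0.9, -6.1]
width: 0.0176
```

```bash
python3 - <<'E'
from plan import *
p,d=viewer.grab_frame("side"); np.savez("side9.npz",p=p,d=d)
cv2.imwrite("pics/side9.png",cv2.resize(p[40:330,130:370],None,fx=2,fy=2)[:,:,::-1])
p,d=viewer.grab_frame("scene"); np.savez("scene9.npz",p=p,d=d)
cv2.imwrite("pics/scene9.png",cv2.resize(p[30:230,140:340],None,fx=3,fy=3)[:,:,::-1])
st=arm.get_state()
p,d=viewer.grab_frame("wrist"); np.savez("wrist9.npz",p=p,d=d,**st)
cv2.imwrite("pics/wrist9.png",p[:,:,::-1])
local(DRY,st)
rows(Tst(st),target(DRY,0,.21),8)
E
```

```text
t 17.4 lx,ly -0.0993 -0.005 zh 0.2316 dyaw -0.0044 F [ 0.15  0.16 -6.85]
N 8 shift [-0.01241  0.00066  0.0027 ] turn [ 0.     0.    -0.032]
```

View pics/side9.png

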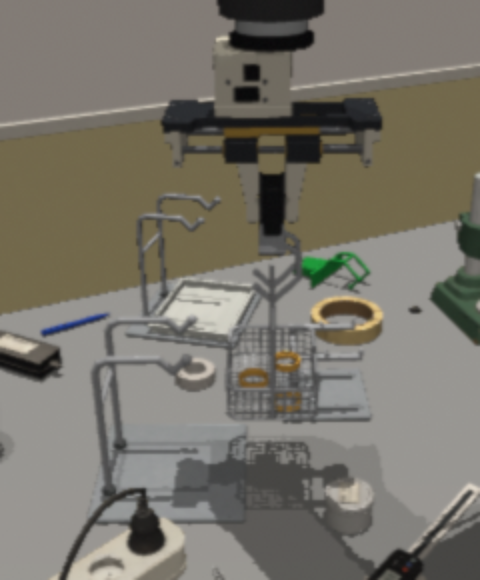

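View pics/scene9.png

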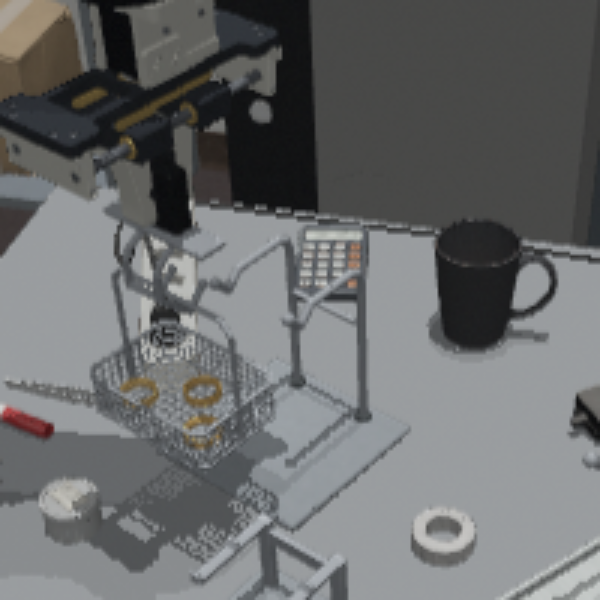

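View pics/wrist9.png

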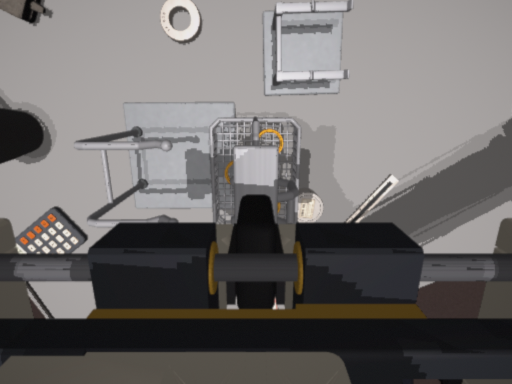

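```bash
python3 - <<'E'
from plan import *
from scipy.optimize import least_squares
z=np.load("wrist9.npz"); st={k:z[k] for k in("eef_pos","ee_rot")}
def loc(s,w):
    x,y,a=s; e=w[:,:2]-[x,y]; return np.cos(a)*e[:,0]+np.sin(a)*e[:,1], -np.sin(a)*e[:,0]+np.cos(a)*e[:,1]
data={n:cloud(n,np.load(n+"9.npz")["d"],st).reshape(-1,3) for n in("wrist","scene","side")}
for n,w in data.items():
    lx,ly=loc(DRY,w)
    k=(np.abs(np.abs(ly)-.04)<.015)&(lx>.02)&(lx<.066)&(w[:,2]>.165)&(w[:,2]<.195); a=w[k]
    def f(p):
        l,m=loc((DRY[0],p[0],p[1]),a); return np.hypot(np.abs(m)-.04,a[:,2]-p[2])-.004
    r=least_squares(f,[DRY[1],DRY[2],.177],loss="soft_l1",f_scale=.001)
    k=(np.abs(np.abs(ly)-.04)<.012)&(lx<0)&(lx>-.04)&(w[:,2]>.17)&(w[:,2]<.195)
    print(n,"y,yaw,zt",r.x.round(4),k.sum(),"tips minx +",lx[k&(ly>0)].min().round(4)," -",lx[k&(ly<0)].min().round(4))
    # uprights in side/scene
    # lifter / basket wrt TCP frame (yaw from state)
    tp=(*st["eef_pos"][:2],st["ee_rot"][2]+np.pi); l,m=loc(tp,w)
    k=(np.abs(l)<.03)&(np.abs(m)<.07)&(np.abs(w[:,2]-.293)<.008)
    if k.sum()>10: print("   plate",k.sum(),np.percentile(l[k],[2,98]).round(4),np.percentile(m[k],[1,99]).round(4))
    for sg in(1,-1):
        k=(np.abs(l)<.02)&(np.abs(m-sg*.062)<.012)&(w[:,2]>.165)&(w[:,2]<.222)
        print("   leg",sg,k.sum(),l[k].mean().round(4),m[k].mean().round(4))
    k=(np.abs(w[:,2]-.152)<.006)&(np.abs(l)<.07)&(np.abs(m)<.085)
    print("   rim",k.sum(),np.percentile(l[k],[2,98]).round(4),np.percentile(m[k],[2,98]).round(4))
E
```

```text
wrist y,yaw,zt [0.1411 0.0939 0.1759] 191 tips minx + -0.0207  - -0.021
   plate 2539 [-0.0156  0.0107] [-0.0527 -0.0097]
   leg 1 0 nan nan
   leg -1 15 -0.0014 -0.0629
   rim 1037 [-0.048   0.0452] [-0.0624  0.0471]
scene y,yaw,zt [0.1408 0.1243 0.1761] 38 tips minx + -0.0213  - -0.0218
   plate 238 [-0.0169  0.0081] [-0.0524  0.0457]
   leg 1 40 -0.0021 0.0631
   leg -1 42 -0.0024 -0.0613
   rim 317 [-0.0486  0.0447] [-0.0626  0.0651]
side y,yaw,zt [0.1452 0.0742 0.1762] 61 tips minx + -0.0174  - -0.0161
   plate 179 [-0.0137  0.0135] [-0.0126  0.0508]
   leg 1 53 0.0017 0.0682
   leg -1 17 0.0041 -0.0575
   rim 326 [-0.0445  0.0482] [-0.0587  0.0695]<stdin>:22: RuntimeWarning: Mean of empty slice.
  ret = ret.dtype.type(ret / rcount)
```

>>> step_arm([
  [[-0.002,0,0.002],[0,0,0],-1],
  [[-0.004,0,0.004],[0,0,0],-1],
  [[-0.005,0,0.004],[0,0,0],-1],
  [[-0.006,0,0.004],[0,0,-0.1],-1],
  [[-0.007,0,0.003],[0,0,-0.1],-1],
  [[-0.007,0,0],[0,0,0],-1],
  [[-0.008,0,0],[0,0,0],-1],
  [[-0.008,0,0],[0,0,0],-1],
])

```text
t: 18.25
eef_pos: [0.543, 0.1349, 0.2882]
ee_rot: [-3.142, 0.0, -3.053]
force: [-0.3, 0.3, -7.2]
width: 0.0176
```

>>> step_arm([
  [[-0.008,0,0],[0,0,0],-1],
  [[-0.008,0,0],[0,0,0],-1],
  [[-0.008,0,0],[0,0,0],-1],
  [[-0.008,0,0],[0,0,0],-1],
  [[-0.007,0,0],[0,0,0],-1],
  [[-0.006,0,0],[0,0,0],-1],
  [[-0.004,0,0],[0,0,0],-1],
  [[-0.003,0,0],[0,0,0],-1],
])

```text
t: 19.05
eef_pos: [0.5942, 0.1394, 0.2881]
ee_rot: [-3.141, -0.0, -3.053]
force: [-0.4, 0.1, -6.5]
width: 0.0179
```

```bash
python3 - <<'E'
from plan import *
viewer.grab_frame("side");viewer.grab_frame("side")
p,d=viewer.grab_frame("side"); np.savez("side10.npz",p=p,d=d)
cv2.imwrite("pics/side10.png",cv2.resize(p[130:270,150:310],None,fx=4,fy=4)[:,:,::-1])
p,d=viewer.grab_frame("scene"); np.savez("scene10.npz",p=p,d=d)
cv2.imwrite("pics/scene10.png",cv2.resize(p[60:210,180:330],None,fx=4,fy=4)[:,:,::-1])
st=arm.get_state()
local(DRY,st)
def loc(s,w):
    x,y,a=s; e=w[:,:2]-[x,y]; return np.cos(a)*e[:,0]+np.sin(a)*e[:,1], -np.sin(a)*e[:,0]+np.cos(a)*e[:,1]
for n in("scene","side"):
    w=cloud(n,np.load(n+"10.npz")["d"],st).reshape(-1,3); lx,ly=loc(DRY,w)
    k=(np.abs(np.abs(ly)-.04)<.012)&(lx<-.01)&(lx>-.04)&(w[:,2]>.165)&(w[:,2]<.195)
    print(n,"tip",lx[k].min().round(4))
    for sg in(1,-1):
        k=(np.abs(lx)<.02)&(np.abs(ly-sg*.062)<.014)&(w[:,2]>.14)&(w[:,2]<.205)
        print("   leg",sg,k.sum(),lx[k].mean().round(4),ly[k].mean().round(4))
    k=(np.abs(np.abs(ly)-.04)<.015)&(lx>.03)&(lx<.066)&(w[:,2]>.165)&(w[:,2]<.195)
    print("  arms",ly[k&(ly>0)].mean().round(4),ly[k&(ly<0)].mean().round(4))
E
```

```text
t 19.25 lx,ly -0.0004 -0.0051 zh 0.2146 dyaw -0.0008 F [ 0.56 -0.06 -6.38]
scene tip -0.0228
   leg 1 38 -0.0023 0.058
   leg -1 47 -0.002 -0.0662
  arms 0.0358 -0.0437
side tip -0.0176
   leg 1 73 0.0021 0.0629
   leg -1 27 0.0022 -0.0614
  arms 0.0424 -0.0379
```

View pics/side10.png

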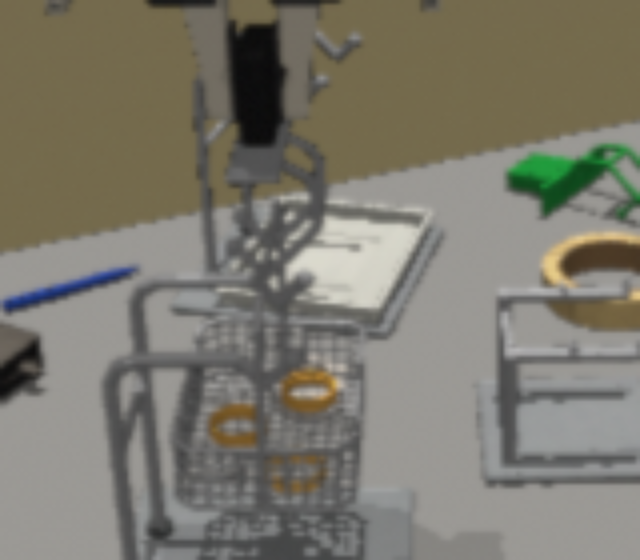

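View pics/scene10.png

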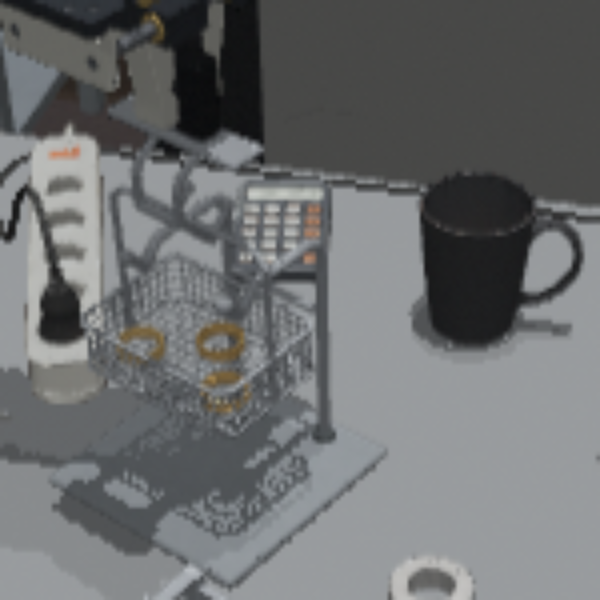

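>>> step_arm([
  [[0,0,0.003],[0,0,0],-1],
  [[0,0,0.005],[0,0,0],-1],
  [[0,0,0.006],[0,0,0],-1],
  [[0,0,0.006],[0,0,0],-1],
  [[0,0,0.006],[0,0,0],-1],
  [[0,0,0.005],[0,0,0],-1],
  [[0,0,0.004],[0,0,0],-1],
  [[0,0,0.003],[0,0,0],-1],
])

```text
t: 20.05
eef_pos: [0.5938, 0.1394, 0.2497]
ee_rot: [-3.141, -0.0, -3.052]
force: [-0.2, 0.1, -5.8]
width: 0.0178
```

>>> step_arm([
  [[0,0,0.003],[0,0,0],-1],
  [[0,0,0.003],[0,0,0],-1],
  [[0,0,0.003],[0,0,0],-1],
  [[0,0,0.003],[0,0,0],-1],
  [[0,0,0.002],[0,0,0],-1],
  [[0,0,0.002],[0,0,0],-1],
  [[0,0,0],[0,0,0],-1],
  [[0,0,0],[0,0,0],-1],
])

```text
t: 20.85
eef_pos: [0.5939, 0.1394, 0.2343]
ee_rot: [-3.142, 0.0, -3.052]
force: [0.3, 0.4, -3.6]
width: 0.0179
```

```bash
python3 - <<'E'
from plan import *
p,d=viewer.grab_frame("side"); 
cv2.imwrite("pics/side11.png",cv2.resize(p[130:270,150:310],None,fx=4,fy=4)[:,:,::-1])
p,d=viewer.grab_frame("scene"); 
cv2.imwrite("pics/scene11.png",cv2.resize(p[60:210,180:330],None,fx=4,fy=4)[:,:,::-1])
st=arm.get_state()
local(DRY,st)
E
```

```text
t 20.95 lx,ly -0.0002 -0.0051 zh 0.1608 dyaw -0.0008 F [ 0.16  0.61 -2.98]
```

View pics/side11.png

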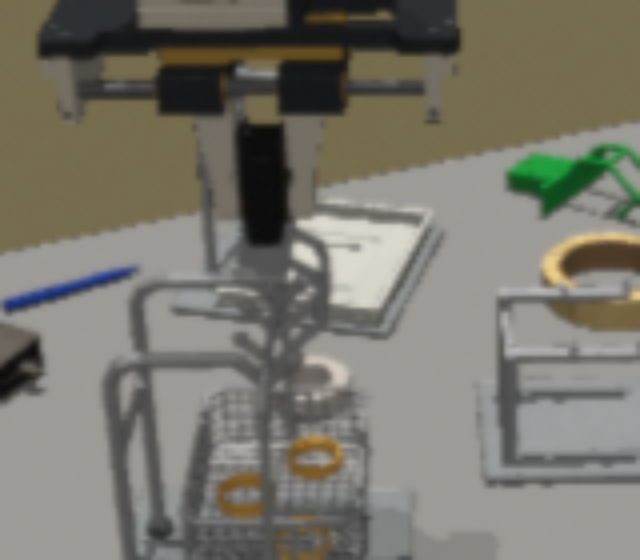

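View pics/scene11.png

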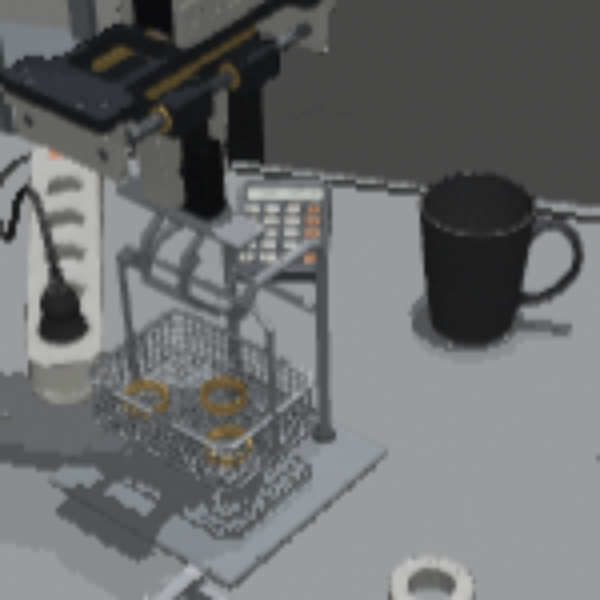

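>>> step_arm([
  [[0,0,0.002],[0,0,0],-1],
  [[0,0,0.003],[0,0,0],-1],
  [[0,0,0.003],[0,0,0],-1],
  [[0,0,0.003],[0,0,0],-1],
  [[0,0,0.0015],[0,0,0],-1],
  [[0,0,0],[0,0,0],-1],
  [[0,0,0],[0,0,0],-1],
  [[0,0,0],[0,0,0],-1],
])

```text
t: 21.75
eef_pos: [0.594, 0.1394, 0.2218]
ee_rot: [3.142, 0.0, -3.052]
force: [-0.5, -0.4, -2.5]
width: 0.0179
```

```bash
python3 - <<'E'
from plan import *
p,d=viewer.grab_frame("side"); 
cv2.imwrite("pics/side12.png",cv2.resize(p[170:290,150:310],None,fx=4.5,fy=4.5)[:,:,::-1])
p,d=viewer.grab_frame("scene"); 
st=arm.get_state()
local(DRY,st)
E
```

```text
t 21.85 lx,ly -0.0002 -0.0051 zh 0.1482 dyaw -0.0009 F [-0.62  0.84 -2.93]
```

View pics/side12.png

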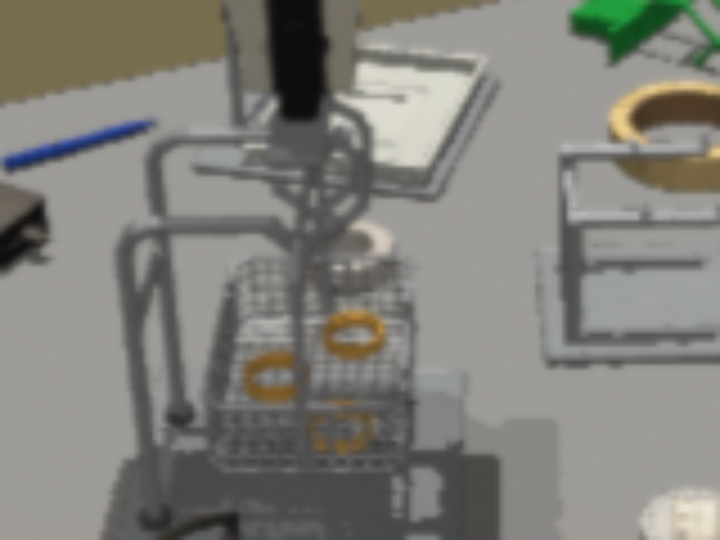

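Basket hangs in both stand hooks, the lifting hook lies below the bar. Back out along −x.

>>> step_arm([
  [[0.004,0,0],[0,0,0],-1],
  [[0.008,0,0],[0,0,0],-1],
  [[0.01,0,0],[0,0,0],-1],
  [[0.012,0,0],[0,0,0],-1],
  [[0.014,0,0],[0,0,0],-1],
  [[0.014,0,0],[0,0,0],-1],
  [[0.014,0,0],[0,0,0],-1],
  [[0.01,0,0],[0,0,0],-1],
])

```text
t: 22.65
eef_pos: [0.5067, 0.1316, 0.2219]
ee_rot: [3.141, 0.0, -3.052]
force: [-0.3, 0.8, -3.5]
width: 0.0177
```

```bash
python3 - <<'E'
from plan import *
viewer.grab_frame("side")
p,d=viewer.grab_frame("side"); 
cv2.imwrite("pics/side13.png",cv2.resize(p[150:310,150:350],None,fx=3.5,fy=3.5)[:,:,::-1])
st=arm.get_state()
local(DRY,st)
rows(Tst(st),Td([.4213,-.0211,.235],-3.0321),16,3)
E
```

```text
t 22.75 lx,ly -0.0877 -0.005 zh 0.1486 dyaw -0.0003 F [-0.26  0.57 -2.  ]
N 16 shift [ 0.00626 -0.00897 -0.00081] turn [ 0.002  0.002 -0.071]
    [0.501 0.122 0.223] 0.516
    [0.485 0.094 0.225] 0.494
    [0.469 0.065 0.228] 0.474
    [0.453 0.036 0.23 ] 0.454
    [0.437 0.008 0.233] 0.437
    [ 0.421 -0.021  0.235] 0.422
```

View pics/side13.png

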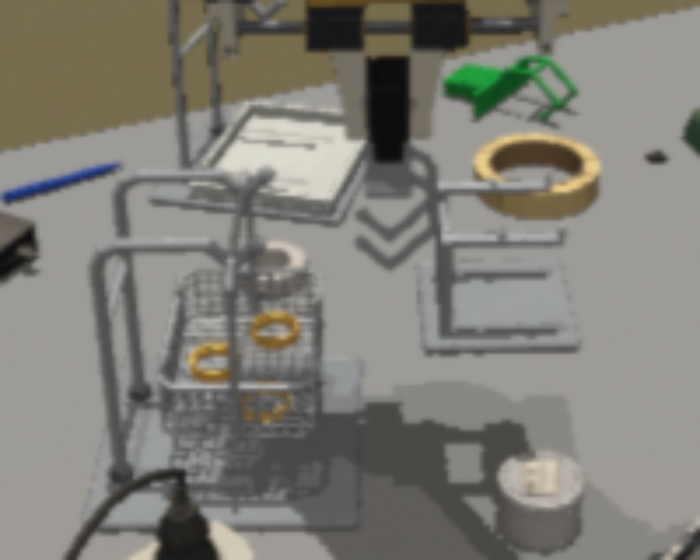

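>>> step_arm([
  [[0.0063,-0.009,-0.0008],[0,0,-0.07],-1],
  [[0.0063,-0.009,-0.0008],[0,0,-0.07],-1],
  [[0.0063,-0.009,-0.0008],[0,0,-0.07],-1],
  [[0.0063,-0.009,-0.0008],[0,0,-0.07],-1],
  [[0.0063,-0.009,-0.0008],[0,0,-0.07],-1],
  [[0.0063,-0.009,-0.0008],[0,0,-0.07],-1],
  [[0.0063,-0.009,-0.0008],[0,0,-0.07],-1],
  [[0.0063,-0.009,-0.0008],[0,0,-0.07],-1],
])

```text
t: 23.55
eef_pos: [0.4643, 0.0545, 0.2282]
ee_rot: [3.142, 0.0, -3.043]
force: [-0.3, -0.0, -2.9]
width: 0.018
```

>>> step_arm([
  [[0.0063,-0.009,-0.0008],[0,0,-0.07],-1],
  [[0.0063,-0.009,-0.0008],[0,0,-0.07],-1],
  [[0.0063,-0.009,-0.0008],[0,0,-0.07],-1],
  [[0.0063,-0.009,-0.0008],[0,0,-0.07],-1],
  [[0.0063,-0.009,-0.0008],[0,0,-0.07],-1],
  [[0.0063,-0.009,-0.0008],[0,0,-0.07],-1],
  [[0.0063,-0.009,-0.0008],[0,0,-0.07],-1],
  [[0.0063,-0.009,-0.0008],[0,0,-0.07],-1],
])

```text
t: 24.35
eef_pos: [0.4216, -0.0222, 0.2345]
ee_rot: [3.142, 0.0, -3.033]
force: [0.8, -0.1, -3.2]
width: 0.0176
```

```bash
python3 - <<'E'
from plan import *
viewer.grab_frame("side")
viewer.grab_frame("side")
p,d=viewer.grab_frame("side"); 
cv2.imwrite("pics/side14.png",cv2.resize(p[130:290,200:400],None,fx=3.5,fy=3.5)[:,:,::-1])
st=arm.get_state()
print(st["t"],st["eef_pos"],st["ee_rot"])
rows(Tst(st),Td([.4213,-.0211,.1006],-3.0321),1)
E
```

```text
24.5 [ 0.42178655 -0.02204994  0.23463076] [ 3.14144789e+00  4.40172355e-04 -3.03381015e+00]
N 1 shift [0.00044 0.00098 0.13403] turn [ 0.008  0.025 -0.098]
```

View pics/side14.png

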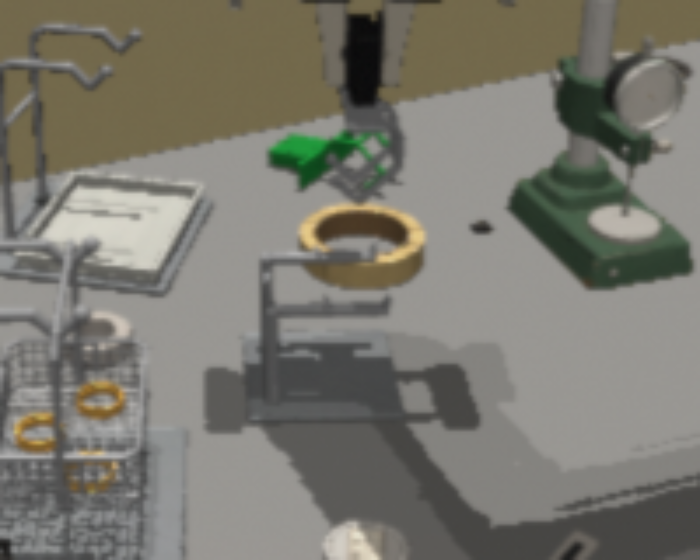

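>>> step_arm([
  [[0.0004,0.001,0.006],[0,0,-0.1],-1],
  [[0,0,0.012],[0,0,0],-1],
  [[0,0,0.014],[0,0,0],-1],
  [[0,0,0.014],[0,0,0],-1],
  [[0,0,0.014],[0,0,0],-1],
  [[0,0,0.014],[0,0,0],-1],
  [[0,0,0.014],[0,0,0],-1],
  [[0,0,0.012],[0,0,0],-1],
])

```text
t: 25.3
eef_pos: [0.4209, -0.0204, 0.1326]
ee_rot: [-3.141, -0.002, -3.031]
force: [0.3, -0.1, -2.9]
width: 0.0179
```

>>> step_arm([
  [[0,0,0.008],[0,0,0],-1],
  [[0,0,0.006],[0,0,0],-1],
  [[0,0,0.005],[0,0,0],-1],
  [[0,0,0.005],[0,0,0],-1],
  [[0,0,0.004],[0,0,0],-1],
  [[0,0,0.003],[0,0,0],-1],
  [[0,0,0.002],[0,0,0],-1],
  [[0,0,0],[0,0,0],-1],
])

```text
t: 26.1
eef_pos: [0.4215, -0.0205, 0.1013]
ee_rot: [-3.142, -0.0, -3.031]
force: [-0.1, 0.1, -3.1]
width: 0.018
```

```bash
python3 - <<'E'
from plan import *
viewer.grab_frame("side")
p,d=viewer.grab_frame("side"); 
cv2.imwrite("pics/side15.png",cv2.resize(p[160:280,250:400],None,fx=4.5,fy=4.5)[:,:,::-1])
p,d=viewer.grab_frame("scene"); 
cv2.imwrite("pics/scene15.png",cv2.resize(p[160:280,170:300],None,fx=4.5,fy=4.5)[:,:,::-1])
st=arm.get_state()
print(st["t"],st["eef_pos"],st["ee_rot"],st["force"],st["moment"])
E
```

```text
26.25 [ 0.42167809 -0.02046153  0.10164978] [ 3.14152413e+00  3.71888165e-04 -3.03114081e+00] [-0.1810136  -0.29262949 -3.34911117] [ 0.05141562  0.01463088 -0.00201646]
```

View pics/side15.png

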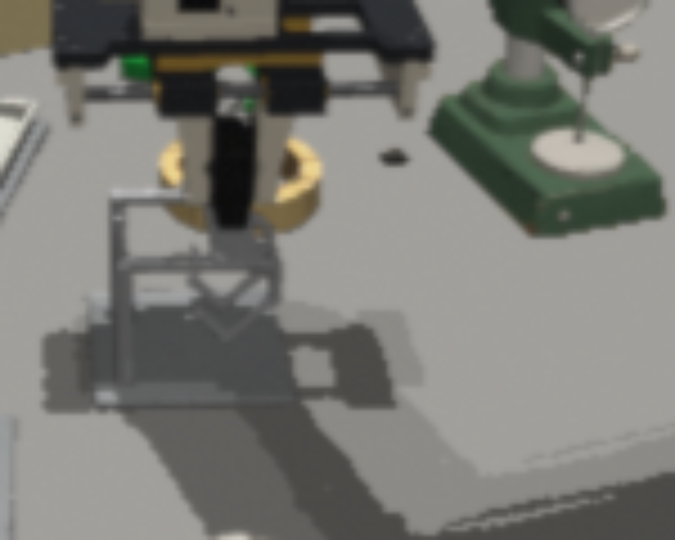

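View pics/scene15.png

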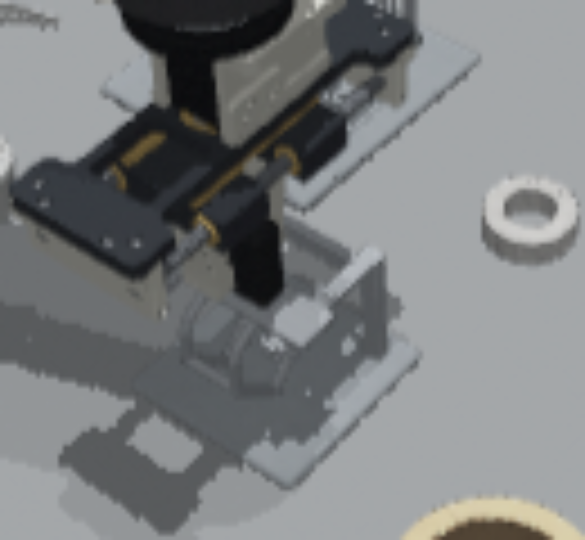

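Still carrying ~3 N, about 1 mm above the seat; lower until it takes the weight, then open.

>>> step_arm([
  [[0,0,0.0007],[0,0,0],-1],
  [[0,0,0.0006],[0,0,0],-1],
  [[0,0,0.0002],[0,0,0],-1],
  [[0,0,0],[0,0,0],-1],
  [[0,0,0],[0,0,0],-1],
  [[0,0,0],[0,0,0],-1],
  [[0,0,0],[0,0,0],-1],
  [[0,0,0],[0,0,0],-1],
])

```text
t: 27.05
eef_pos: [0.4217, -0.0204, 0.1005]
ee_rot: [-3.142, 0.0, -3.031]
force: [-3.3, 1.1, 5.1]
width: 0.0179
```

```bash
python3 - <<'E'
from plan import *
for i in range(3):
    st=arm.get_state()
    print(st["t"],st["eef_pos"],st["force"],st["moment"]); viewer.grab_frame("side")
E
```

```text
27.05 [ 0.42169169 -0.02044954  0.10052686] [-3.31497908  1.09472517  5.05244035] [ 0.43947323  1.18010096 -0.00964586]
27.1 [ 0.42169196 -0.02045616  0.10053646] [-3.45142843  1.27212001  6.43700213] [ 0.42681825  1.18960382 -0.01812048]
27.15 [ 0.4217027  -0.02046033  0.10054503] [-2.50676595  1.27646313  5.14160064] [0.42113566 1.11568207 0.08009304]
```

>>> step_arm([
  [[0,0,0],[0,0,0],-0.5],
  [[0,0,0],[0,0,0],-0.4],
  [[0,0,0],[0,0,0],-0.2],
  [[0,0,0],[0,0,0],0],
  [[0,0,0],[0,0,0],0.3],
  [[0,0,0],[0,0,0],0.6],
  [[0,0,0],[0,0,0],1],
  [[0,0,0],[0,0,0],1],
])

```text
t: 28.0
eef_pos: [0.4215, -0.0205, 0.0999]
ee_rot: [-3.142, -0.0, -3.031]
force: [-0.1, 0.3, -0.1]
width: 0.0684
```

>>> step_arm([
  [[0,0,0],[0,0,0],1],
  [[0,0,0],[0,0,0],1],
  [[0,0,0],[0,0,0],1],
  [[0,0,0],[0,0,0],1],
  [[0,0,0],[0,0,0],1],
  [[0,0,-0.003],[0,0,0],1],
  [[0,0,-0.005],[0,0,0],1],
  [[0,0,-0.005],[0,0,0],1],
])

```text
t: 28.8
eef_pos: [0.4216, -0.0205, 0.1135]
ee_rot: [-3.142, 0.0, -3.031]
force: [-0.3, -0.1, 0.8]
width: 0.088
```

>>> step_arm([
  [[0,0,-0.015],[0,0,0],1],
  [[0,0,-0.02],[0,0,0],1],
  [[0,0,-0.025],[0,0,0],1],
  [[0,0,-0.025],[0,0,0],1],
  [[0,0,-0.025],[0,0,0],1],
  [[0,0,-0.02],[0,0,0],1],
  [[0,0,-0.01],[0,0,0],1],
  [[0,0,0],[0,0,0],1],
])

```text
t: 29.6
eef_pos: [0.4221, -0.0203, 0.2542]
ee_rot: [3.141, 0.003, -3.031]
force: [0.1, -0.2, -0.3]
width: 0.0874
```

```bash
python3 - <<'E'
from plan import *
st=arm.get_state(); print(st["t"],st["eef_pos"],st["force"],st["width"])
from scipy.optimize import least_squares
for n in("side","scene","wrist"):
    if n=="wrist": viewer.grab_frame("side")
    st=arm.get_state(); p,d=viewer.grab_frame(n); np.savez(n+"16.npz",p=p,d=d,**st)
    cv2.imwrite(f"pics/{n}16.png",cv2.resize({"side":p[110:310,150:400],"scene":p[60:290,170:430],"wrist":p}[n],None,fx=1 if n=="wrist" else 3,fy=1 if n=="wrist" else 3)[:,:,::-1])
    w=cloud(n,d,st).reshape(-1,3); c=p.reshape(-1,3)
    k=(np.hypot(w[:,0]-.42,w[:,1]+.02)<.05)&(w[:,2]>0.1)&(w[:,2]<.16)&(c.max(1)<70); a=w[k]
    def f(p):
        cc,s=np.cos(p[2]),np.sin(p[2]); e=a[:,:2]-p[:2]
        q=np.stack([np.abs(cc*e[:,0]+s*e[:,1])-.009,np.abs(-s*e[:,0]+cc*e[:,1])-.023,np.abs(a[:,2]-p[3])-.022],1)
        return np.linalg.norm(np.maximum(q,0),axis=1)+np.minimum(q.max(1),0)
    if len(a)>20:
        r=least_squares(f,[.4215,-.022,.1,.119],loss="soft_l1",f_scale=.001); print(n,len(a),r.x.round(4),np.sqrt(np.mean(r.fun**2)))
E
```

```text
29.6 [ 0.42211385 -0.02030111  0.25424117] [ 0.07488064 -0.2268898  -0.33084923] 0.0874447394842337
side 183 [ 0.4233 -0.0206  0.1326  0.1196] 0.0011471612640334137
scene 361 [ 0.4208 -0.022   0.0984  0.1196] 0.000984612430207443
wrist 978 [ 0.4199 -0.0232  0.1222  0.1198] 0.0007254505208647691
```

View pics/side16.png

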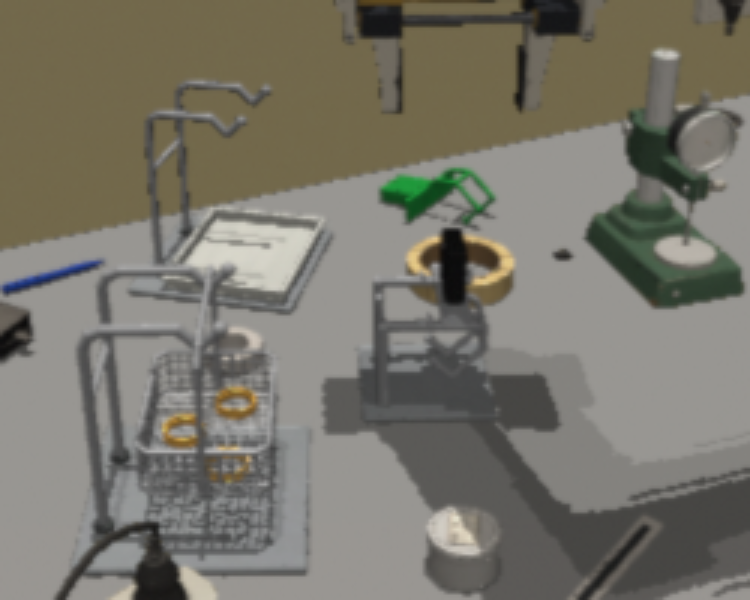

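View pics/scene16.png

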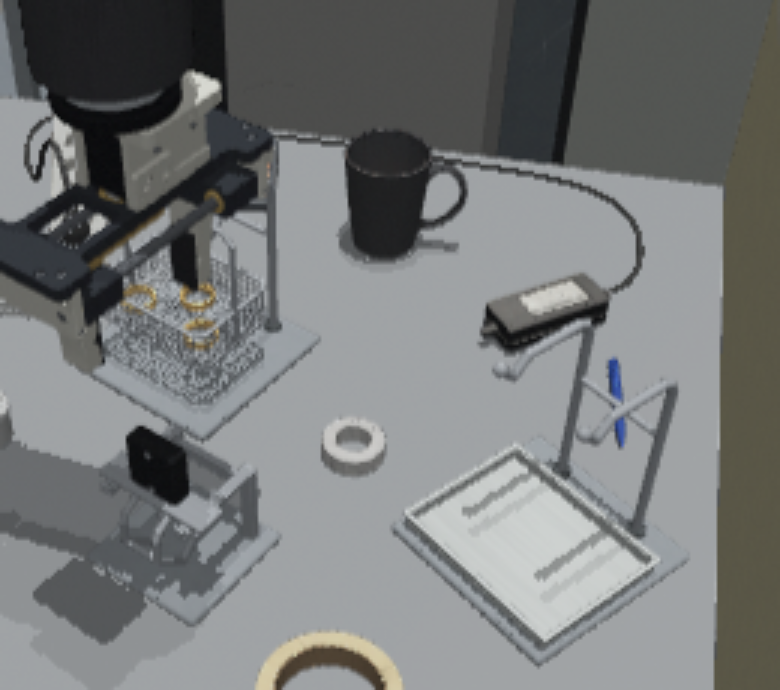

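```bash
python3 - <<'E'
from plan import *
def loc(s,w):
    x,y,a=s; e=w[:,:2]-[x,y]; return np.cos(a)*e[:,0]+np.sin(a)*e[:,1], -np.sin(a)*e[:,0]+np.cos(a)*e[:,1]
for n in("side","scene"):
    w=cloud(n,np.load(n+"16.npz")["d"]).reshape(-1,3); lx,ly=loc(DRY,w)
    k=(np.abs(lx)<.012)&(np.abs(ly)<.028)&(w[:,2]>.15)&(w[:,2]<.19); print(n,"bar",k.sum(),lx[k].mean(),w[k,2].mean(),w[k,2].max())
    if k.sum()>5: print(" slopes x,z vs y",np.polyfit(ly[k],lx[k],1)[0],np.polyfit(ly[k],w[k,2],1)[0])
    for sg in(1,-1):
        k=(np.abs(lx)<.015)&(np.abs(ly-sg*.062)<.012)&(w[:,2]>.105)&(w[:,2]<.16)
        if k.sum(): print("  leg",sg,k.sum(),lx[k].mean().round(4),ly[k].mean().round(4),"tilt",np.polyfit(w[k,2],lx[k],1)[0].round(3))
# bystander check: difference of start/end patches
for n in("scene","side"):
    a=np.load(n+"0.npz")["p"].astype(int); b=np.load(n+"16.npz")["p"].astype(int)
    for nm,X in {"ring":(.6,-.03,.018)}.items(): print(n,proj(n,X))
st=arm.get_state(); print(st["t"],st["qd"].round(4),st["force"])
E
```

```text
side bar 33 0.0013661145451531558 0.1728817540035113 0.17485717434091202
 slopes x,z vs y -0.0030224004387501228 0.0009771856424840198
  leg 1 61 0.0018 0.063 tilt -0.008
  leg -1 24 0.0023 -0.061 tilt -0.068
scene bar 1 -0.003373459370986964 0.1702314481658832 0.1702314481658832
  leg 1 2 -0.0032 0.0569 tilt -3.008
  leg -1 35 -0.0016 -0.0657 tilt -0.009
scene [[279.90260885 205.39149134]]
side [[230.9428487 227.1591809]]
29.8 [ 0.001   0.0031  0.0025  0.0015 -0.0033 -0.0007] [-0.09403252  0.0509     -0.38676906]
```

View pics/wrist16.png

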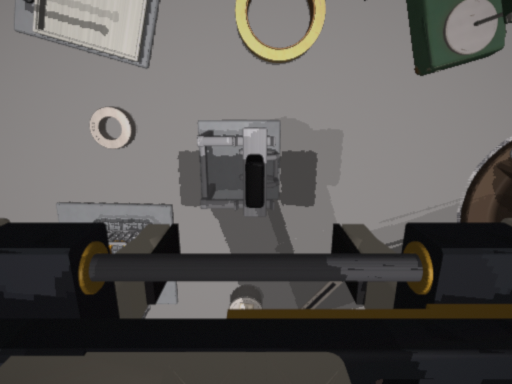

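The basket hangs level in both hooks (bar at about 0.170 m), the lifting hook is upright in its holder, and the gripper is clear. I'm handing in the job.

```bash
python3 - <<'E'
from station import ticket
print(ticket.job_done())
E
```

```text
the job is handed in; nothing more can be done
None
```

The job is done and handed in at about 30 s of robot time; no verdict came back. I took the lifting hook from its holder and carried the basket by its bail from the drip stand to the drying stand. Then I put the hook back in its holder.

**Basket:** The side camera shows the bail's bar about 1 mm from the drying-stand seat along the stand's x and about 1–2 mm sideways. The bar is at about 0.170 m height, and the bail is level and parallel to the stand. All three rings are visible in the basket. The scene camera's view of the bar was mostly blocked by the arm, so that check rests on the side camera.

**Lifting hook:** All three cameras put it within about 1 mm of where it started, at the same height. Its yaw readings were 0.10, 0.12 and 0.13 rad, against about 0.10 rad at the start, which is camera scatter plus the play in the holder. When seated it showed about 5 N of pressure and a 3 N sideways force. Both vanished when the gripper opened.

**Other items:** In the last pictures the setting ring, oil tin and tape roll look where they were. I checked this by eye only and did not measure their positions. The gripper was about 0.15 m above the holder's seat and touching nothing.

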